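# Push a clamping batten past the post into its bay

## Robot

A 6-joint arm with a two-finger parallel gripper is mounted at the origin on a cart in front of the work surface, level with it; the furniture and walls round the work are solid. World frame = base frame: x ahead of the robot, y to its left, z up, the work surface at z = 0. Lengths are in m, angles in rad, forces in N, time in s.
With the tool pointing down it reaches from about 0.3 to 0.85 m from the base axis. Payload 5.4 kg.
Tool frame: the origin (TCP) lies at the very end of the fingers, on their centre line; the grasp point (between the pads) lies 19 mm behind it (manip.hold_point_z is the distance from the TCP to the grasp point, in m); z points along the fingers, y is the direction in which the jaws open and shut (so a half turn about z gives the same grasp; the last joint's range is limited). The gripper opens to 85 mm and grips with 20 to 120 N. Pads are 22 mm wide; open, the fingers measure 114 mm over their backs; the gripper's body (76 mm by 85 mm) begins 54 mm behind the grasp point. The pads swing forward as they close: fully open they stand 13 mm farther back than shut.
Start: joints at [-0.21, 0.158, 1.597, -0, 1.386, -0.21], TCP at [0.575, -0, 0.231] pointing down, gripper open.
Joint ranges: [-2.91, 2.91], [-0.94, 2.29], [0.18, 2.7], [-1.29, 4.43], [0.17, 2.64], [-3, 3]. Speed limits (rad/s): [2.57, 2.57, 3.14, 3.14, 3.14, 3.14].

## Interface

Orientations are given as a unit quaternion [w, x, y, z].
In Python, from cell import manip gives the robot as it stands.
- The arm moves only by the tool step_arm, never from a script. Its argument "steps" is a list that holds one entry, the list of rows, each a list of 4 numbers: the shift along the tool's x, y, z in mm, then the turn about the tool's z in rad. A call has 1 to 10 rows; each row shifts and turns the pose as measured when the row begins, along the tool's axes as they then stand; what a row does not reach is not made up. A row lasts 1/10 s, in which the tool goes at most 50 mm and 8.59 degrees, less where a joint would pass 70% of its speed; a pose out of reach is approached as far as the arm can. A call is refused whole if a number of a shift passes 50 or a number of a turn 0.15, either way. A call with a gripper value outside its range is refused whole. "gripper" is the opening, from 0 (shut) to 1 (fully open), set as the call begins (left out, the last holds). The fingers move at their own pace and stop on an object; "squeeze" is the grip in N (left out, the last holds). Time passes only in rows, so rows that do not move let the fingers close. It gives the time, the measured TCP pose, the force and the opening at its end, in the units of the state.
- manip.sense(): the state, without advancing time (a new reading comes with each control period).
- manip.get_image(name): name is "scene" or "side" or "wrist"; returns the picture (480x640x3 uint8, blue, green, red); there is no depth.
- manip.calibration(name): a dict with "mtx" (3x3 intrinsics, pixels), "extrinsics" (4x4, takes a point from world to camera coordinates). Camera axes: x right, y down, z forward; pixel columns grow to the right and rows downward; lengths in m; the calibration is good to about 2 mm. A picture is of the moment at which its call begins: read the wrist's pose just before it. calibration takes no time and is no camera call; for the wrist camera it gives the pose at the moment of the call.
- manip.hand_in(): hands the job in, once; it reports no verdict.
Trained networks look in the newest picture that a camera, given by its name, has taken for a name from the list of things; names that differ only in an ending like _2 or _b are one class to them, and where a whole thing is asked for, a point or a joint stands for the part that bears it (a point fixed in the world has none). Each returns a list of dicts, best first, with "conf" (0 to 1); they miss things now and then, are a little off and sometimes report something else, mostly with a low value. They report only what shows in the picture. A call takes as long as a camera call.
- manip.boxes_of(name, camera): "uv" ([column, row] in pixels, amid what is visible of it).
- manip.trace(name, camera): "mask" (480x640 bool, what is visible of it) and "uv" ([column, row] in pixels, amid what is visible of it).
- manip.landmark_of(name, camera): "uv" ([column, row] in pixels: a listed point, or the origin of a listed thing).
The state is a dict: "t": time; "qpos": joint angles; "joint_velocities": joint speeds; "effort": joint torques, N m; "eef_pos": TCP position; "tcp_rot": TCP orientation; "contact_force": force on the tool from outside, world axes, zero at the start; "ft_torque": the same for the moment, N m; "grip_width": opening from 0.0 (shut) to 1.0 (fully open).
Only numpy, scipy, OpenCV 4.12 (cv2) and the standard library are available. Lean on these libraries where they do the work, as an engineer would, in place of code of your own. Each camera call takes 0.05 s, during which the arm holds its last target.

## Task

Put the long wooden batten away in its bay by pushing it over the bench with your fingertips, never lifting or tipping it: the post stands in front of the bay's left part, so angle the batten and push its left end in behind the post first, then push the right end in. It must finish lying flat between the two end blocks, behind the post, with its long side flush against the rear rail. Leave everything else on the bench where it is.

Things in the scene. Friction and masses are not known exactly. Their poses are not given: they have to be found in the camera images.
- batten: Clamping batten, the only long loose bar: brown hardwood, thin brass end plates, three bolt heads on top. 200 mm long (y), 32 mm wide (x), 26 mm high, 0.2 to 0.42 kg, lies flat and slides on the bench. Origin at the centre of its underside; +y points to its left end, +x to the long side away from the robot, which ends against the rail.
- batten_left (a point): Middle of the batten's left end face (100 mm along +y from its centre, 13 mm above its underside).
- batten_right (a point): Middle of the batten's right end face (100 mm along -y from its centre, 13 mm above its underside).
- bay: The bay, fixed: pale wooden rear rail (272 mm long, 20 thick) with an end block at each end reaching toward the robot; all 24 mm high, no floor. Origin on the bench at the middle of the rail's front face; +x away from the robot, +y left along the rail. Inner faces of the blocks at y = +120 mm (left, 50 mm long) and -120 mm (right, 35 mm long). The finished batten's centre is at x = -16 mm.
- post: The post, fixed: upright steel pin, 20 mm in diameter, 50 mm tall, origin at its foot. It stands before the left part of the bay, centre 71 to 79 mm in front of the rail and 64 to 76 mm left of the bay's middle, so the mouth between it and the right block is shorter than the batten; behind it 61 to 69 mm are free up to the rail.
- rivet_dish: Bystander: round metal dish of rivets, 71 mm wide, 16 mm high, right of the bay.
- spool_1: Bystander: dark thread spool, 40x59x55 mm, behind the rail.
- dye_jar: Bystander: teal jar, 43 mm wide, 50 mm high, behind the rail.
- beeswax: Bystander: block of beeswax, 36x58x20 mm, left of the bay.
- awl: Bystander: awl, 138 mm long, 25 mm high, at the right of the bench.
- edge_beveler: Bystander: edge beveler with a wooden handle, 140 mm long, 25 mm high, in front of the thread box left of the work.
- masking_roll: Bystander: roll of tape, 94 mm wide, 25 mm high, near the left front of the bench.

How it is judged:
By the outcome, as a careful person would: the job done as asked, in the order asked, and still so for the second after the job is handed in, with the robot touching nothing.
It also fails if it takes over 69 s, if anything falls off the work surface, if the arm or the gripper's body presses on something with over 40 N, if the wrist force passes 120 N, or if a joint passes its speed limit or range.

## Working session

There is one attempt and no reset: what is moved stays moved. The work goes in short steps, Python scripts to look and compute and a tool call to move; the robot and the scene stay as the last step left them, time stands still between calls to the robot, and variables do not carry over. Pictures are saved under pics/ and viewed, and the job is handed in when it is done.

Besides the shell and the picture viewer there is one more tool, called after "Call:" as name(argument=value, ...) on one line, values as JSON. step_arm: Moves the arm, as the interface text tells. Its arguments: {"type":"object","properties":{"steps":{"type":"array"},"gripper":{"type":"number"},"squeeze":{"type":"number"}},"required":["steps"]}

```bash
ls; mkdir -p pics; python3 - <<'E'
from cell import manip
import cv2
for n in("scene","side","wrist"):
    cv2.imwrite(f"pics/{n}0.png",manip.get_image(n))
s=manip.sense();print(s['t'],s['eef_pos'],s['tcp_rot'],s['contact_force'])
E
```

```text
pics
0.15 [5.74508402e-01 7.06324720e-05 2.30518720e-01] [-6.36825439e-04  7.07126732e-01  7.07086414e-01 -4.28110464e-04] [ 0.76690388 -0.29224649  0.04670263]
```

View pics/scene0.png

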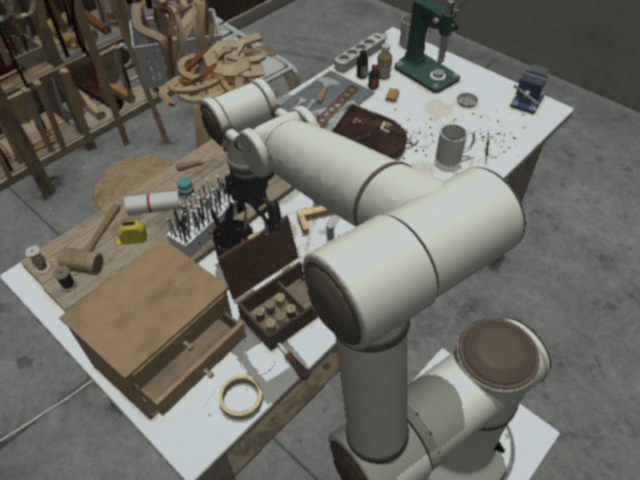

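View pics/side0.png

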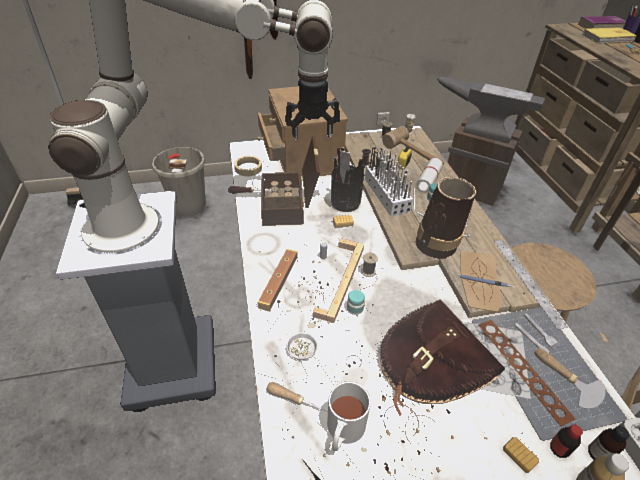

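View pics/wrist0.png

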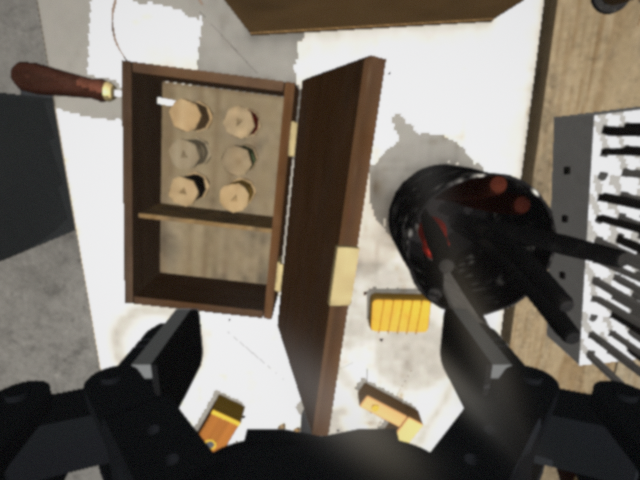

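The side view shows the batten around (278,278), the bay at (345,280), the post at (323,250) and the dish at (301,346). In the wrist view only the batten's left end shows, at (220,425). I'll measure from the side view next.

```bash
cat > h.py <<'E'
from cell import manip
import numpy as np, cv2
def ray(cal,uv):
    K=np.array(cal['mtx']);E=np.array(cal['extrinsics']);R=E[:3,:3];t=E[:3,3]
    d=R.T@np.linalg.solve(K,[uv[0],uv[1],1.]);return -R.T@t,d
def at(cal,uv,z):
    c,d=ray(cal,uv);return c+d*(z-c[2])/d[2]
def proj(cal,p):
    E=np.array(cal['extrinsics']);q=np.array(cal['mtx'])@(E[:3,:3]@np.array(p)+E[:3,3]);return q[:2]/q[2]
def tri(c1,u1,c2,u2):
    a,d=ray(c1,u1);b,e=ray(c2,u2)
    s=np.linalg.lstsq(np.c_[d,-e],b-a,rcond=None)[0];p,q=a+s[0]*d,b+s[1]*e
    return (p+q)/2,np.linalg.norm(p-q)
def rect(img,cal,z,x0,x1,y0,y1,ppm):
    # top-down: up=+x, left=+y ; 
    w=int((y1-y0)*ppm);h=int((x1-x0)*ppm)
    dst=np.float32([[0,0],[w,0],[w,h],[0,h]])
    src=np.float32([proj(cal,p) for p in[(x1,y1,z),(x1,y0,z),(x0,y0,z),(x0,y1,z)]])
    return cv2.warpPerspective(img,cv2.getPerspectiveTransform(src,dst),(w,h),flags=cv2.INTER_CUBIC)
E
python3 - <<'E'
from h import *
im=manip.get_image("side");cal=manip.calibration("side")
for n,z in [("batten",0.0),("batten_left",.013),("batten_right",.013),("bay",0),("post",0)]:
    for r in manip.landmark_of(n,"side")[:1]: print(n,r['conf'],r['uv'],at(cal,r['uv'],z).round(4))
for n in["rivet_dish","spool_1","dye_jar","beeswax"]:
    for r in manip.boxes_of(n,"side")[:1]: print(n,r['conf'],r['uv'],at(cal,r['uv'],.015).round(3))
for r in manip.trace("batten","side")[:1]:
    m=r['mask'];cs=cv2.findContours(m.astype('uint8'),0,2)[0];c=max(cs,key=len)[:,0]
    g=np.array([at(cal,p,.02)[:2] for p in c],dtype=np.float32);print(cv2.minAreaRect(g))
cv2.imwrite("pics/rect.png",rect(im,cal,.024,.35,.75,-.4,.1,1500)[:600])
print(manip.calibration("wrist")['extrinsics'],manip.calibration("wrist")['mtx'])
E
```

```text
batten 0.63 [276.7, 277.4] [ 0.4261 -0.285   0.    ]
batten_left 0.8 [287.0, 249.9] [ 0.4669 -0.1998  0.013 ]
batten_right 0.72 [262.5, 309.8] [ 0.3771 -0.3961  0.013 ]
bay 0.88 [344.0, 283.5] [ 0.5969 -0.3389  0.    ]
post 0.65 [320.7, 257.0] [ 0.5565 -0.2316  0.    ]
rivet_dish 0.76 [298.8, 346.9] [ 0.446 -0.518  0.015]
spool_1 0.83 [370.1, 266.4] [ 0.677 -0.305  0.015]
dye_jar 0.87 [356.0, 304.0] [ 0.606 -0.423  0.015]
beeswax 0.7 [246.3, 160.5] [0.393 0.268 0.015]
((0.43007826805114746, -0.3043772578239441), (0.22055470943450928, 0.04192134365439415), 60.55601119995117)
[[ 9.99999988e-01 -9.48285067e-05 -1.20172402e-04 -5.75464477e-01]
 [-5.78551730e-05 -9.60918895e-01  2.76830046e-01 -3.63538784e-02]
 [-1.41727311e-04 -2.76830036e-01 -9.60918889e-01  3.78385478e-01]
 [ 0.00000000e+00  0.00000000e+00  0.00000000e+00  1.00000000e+00]] [[404.0746371    0.         321.08386406]
 [  0.         404.0746371  243.04891676]
 [  0.           0.           1.        ]]
```

View pics/rect.png

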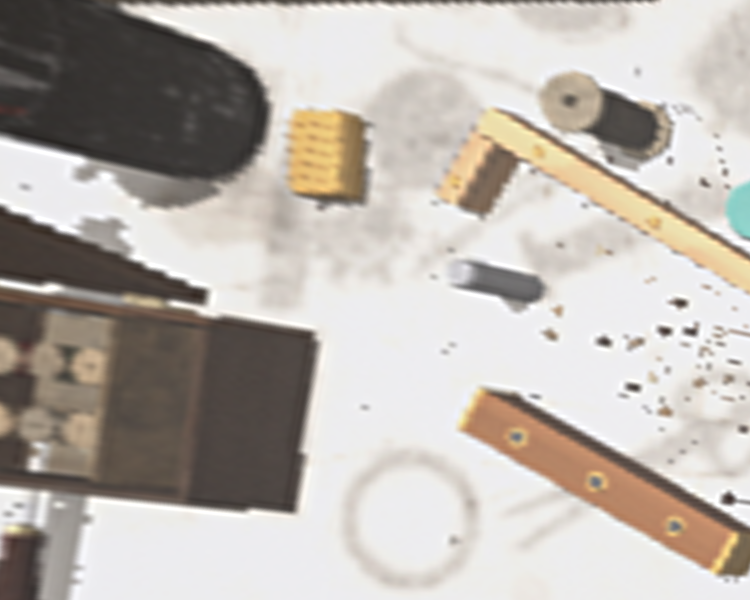

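Call:
step_arm(steps=[[[-45, -5, -7, 0], [-45, -5, -7, 0], [-45, -5, -7, 0], [-45, -5, -7, 0], [-45, -5, -7, 0], [-45, -5, -7, 0], [-45, -5, -7, 0], [-45, -5, -7, 0], [0, 0, 0, 0], [0, 0, 0, 0]]], gripper=0)

```text
t: 1.7
eef_pos: [0.5336, -0.373, 0.2883]
tcp_rot: [0.0, 0.706, 0.708, 0.0]
contact_force: [0.2, -0.5, -0.2]
grip_width: 0.004
```

```bash
cat > look.py <<'E'
from h import *
import sys
tag=sys.argv[1]
s=manip.sense();print(s['t'],s['eef_pos'].round(4) if hasattr(s['eef_pos'],'round') else s['eef_pos'],np.round(s['tcp_rot'],4),s['grip_width'],np.round(s['contact_force'],1))
cw=manip.calibration("wrist");im=manip.get_image("wrist");cs=manip.calibration("side");im2=manip.get_image("side")
cv2.imwrite(f"pics/w{tag}.png",im);cv2.imwrite(f"pics/s{tag}.png",im2)
np.savez(f"v{tag}.npz",wm=cw['mtx'],we=cw['extrinsics'],sm=cs['mtx'],se=cs['extrinsics'])
for n,z in [("batten",0.0),("batten_left",.013),("batten_right",.013),("bay",0),("post",0)]:
    u={}
    for c,cal in(("wrist",cw),("side",cs)):
        r=manip.landmark_of(n,c)
        if r: u[c]=r[0]['uv'];print(n,c,round(r[0]['conf'],2),r[0]['uv'],at(cal,r[0]['uv'],z).round(4))
    if len(u)==2: p,e=tri(cw,u['wrist'],cs,u['side']);print('  tri',p.round(4),round(e,4))
E
python3 look.py 1
```

```text
1.7 [ 0.5336 -0.373   0.2883] [3.000e-04 7.058e-01 7.084e-01 2.000e-04] 0.0037242567280584907 [ 0.2 -0.5 -0.2]
batten wrist 0.91 [218.0, 121.0] [ 0.4288 -0.2981  0.    ]
batten side 0.84 [280.9, 279.1] [ 0.4362 -0.293   0.    ]
  tri [ 0.4333 -0.2991  0.0082] 0.005
batten_left wrist 0.87 [260.5, 27.2] [ 0.4772 -0.2144  0.013 ]
batten_left side 0.85 [287.2, 251.0] [ 0.4668 -0.2042  0.013 ]
  tri [ 0.4719 -0.2135  0.0191] 0.0128
batten_right wrist 0.89 [169.6, 207.1] [ 0.3755 -0.3849  0.013 ]
batten_right side 0.89 [261.3, 307.7] [ 0.3749 -0.3891  0.013 ]
  tri [ 0.3745 -0.3858  0.0092] 0.001
bay wrist 0.96 [377.3, 153.3] [ 0.5927 -0.3298  0.    ]
bay side 0.58 [340.8, 279.4] [ 0.592  -0.3233  0.    ]
  tri [ 0.591  -0.3292  0.0069] 0.0016
post wrist 0.79 [344.0, 51.8] [ 0.5561 -0.233   0.    ]
post side 0.63 [318.9, 257.4] [ 0.5512 -0.2322 -0.    ]
  tri [ 5.537e-01 -2.325e-01 -1.000e-04] 0.0049
```

View pics/w1.png

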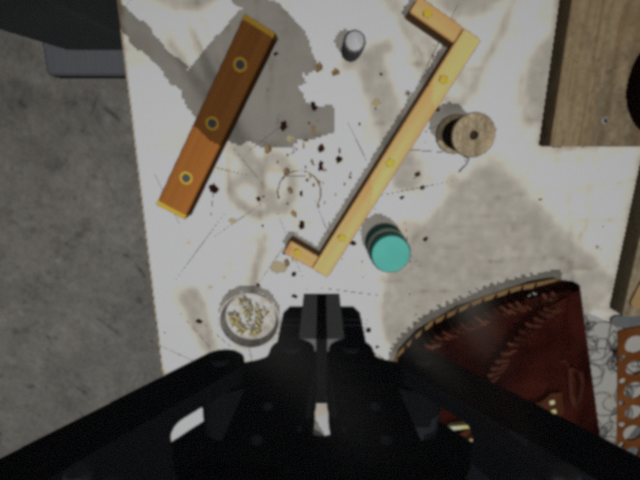

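The wrist view shows everything: batten from (262,25) to (173,210), rail from (470,40) to (320,270), block ends near (412,5) and (290,248), post (352,43), and dish (248,316). I'll rectify it for precise corners.

```bash
cat > grid.py <<'E'
from h import *
import sys
def rectpic(tag,z,x0,x1,y0,y1,ppm,out,cam='w'):
    d=np.load(f"v{tag}.npz");cal=dict(mtx=d[cam+'m'],extrinsics=d[cam+'e']);im=cv2.imread(f"pics/{cam}{tag}.png")
    r=rect(im,cal,z,x0,x1,y0,y1,ppm)
    for x in np.arange(np.ceil(x0*50)/50,x1,.02):
        v=int((x1-x)*ppm);cv2.line(r,(0,v),(r.shape[1],v),(255,0,0) if abs(round(x*10)-x*10)<1e-6 else (200,200,120),1);cv2.putText(r,f"{x:.2f}",(0,v),0,.35,(0,0,255),1)
    for y in np.arange(np.ceil(y0*50)/50,y1,.02):
        v=int((y1-y)*ppm);cv2.line(r,(v,0),(v,r.shape[0]),(200,200,120),1);cv2.putText(r,f"{y:.2f}",(v,10),0,.35,(0,0,255),1)
    cv2.imwrite(out,r)
if __name__=="__main__":
    a=sys.argv;rectpic(a[1],float(a[2]),*map(float,a[3:8]),a[8],a[9] if len(a)>9 else 'w')
E
python3 grid.py 1 .025 .34 .68 -.48 -.18 1750 pics/g1.png
```

```text
(no output)
```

View pics/g1.png

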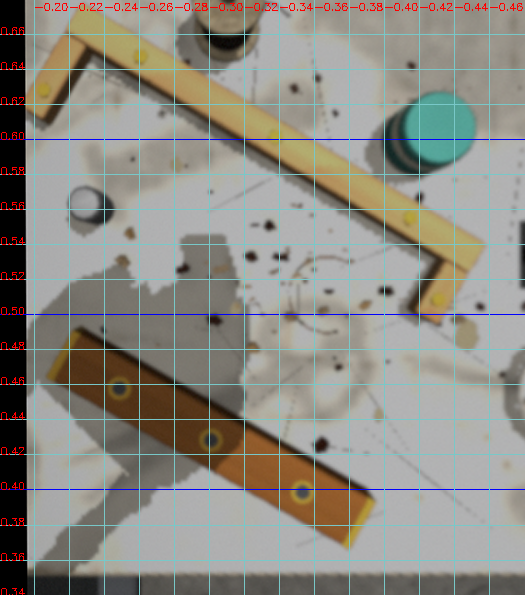

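```bash
python3 - <<'E'
import cv2,numpy as np
w=cv2.imread("pics/w1.png");s=cv2.imread("pics/s1.png")
def crop(im,x0,y0,x1,y1,k,out):
    c=cv2.resize(im[y0:y1,x0:x1],None,fx=k,fy=k,interpolation=cv2.INTER_CUBIC)
    for x in range((x0+9)//10*10,x1,10):
        cv2.line(c,(int((x-x0+.5)*k),0),(int((x-x0+.5)*k),4),(0,0,255),1)
        if x%20==0: cv2.putText(c,str(x),(int((x-x0)*k)-8,14),0,.35,(0,0,255),1)
    for y in range((y0+9)//10*10,y1,10):
        cv2.line(c,(0,int((y-y0+.5)*k)),(4,int((y-y0+.5)*k)),(0,0,255),1);
        if y%20==0: cv2.putText(c,str(y),(6,int((y-y0)*k)+4),0,.35,(0,0,255),1)
    cv2.imwrite(out,c)
crop(w,270,0,490,150,3.6,"pics/c1.png");crop(w,270,140,490,290,3.6,"pics/c2.png");crop(w,140,0,300,220,2.7,"pics/c3.png")
crop(s,250,235,390,335,5,"pics/c4.png")
E
```

```text
(no output)
```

View pics/c1.png

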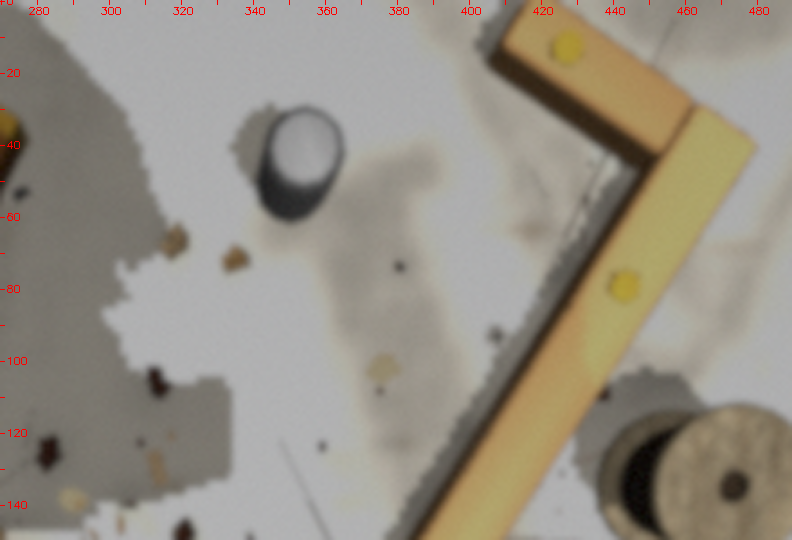

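View pics/c2.png

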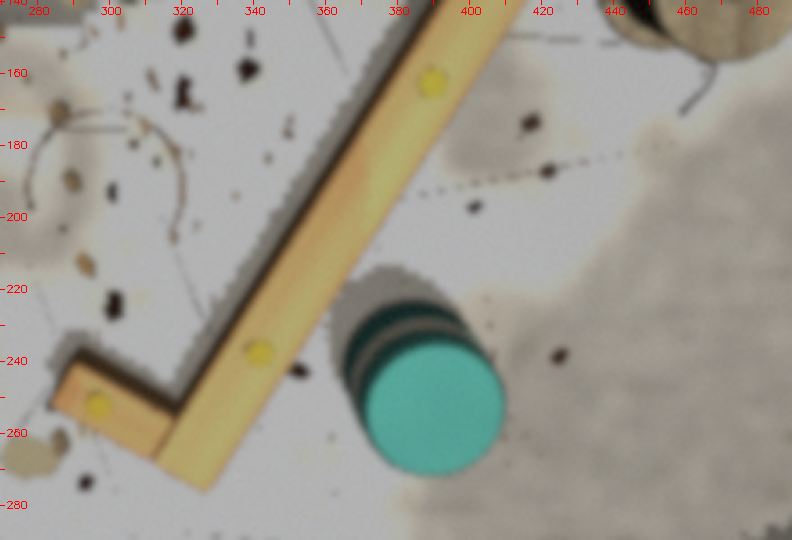

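View pics/c3.png

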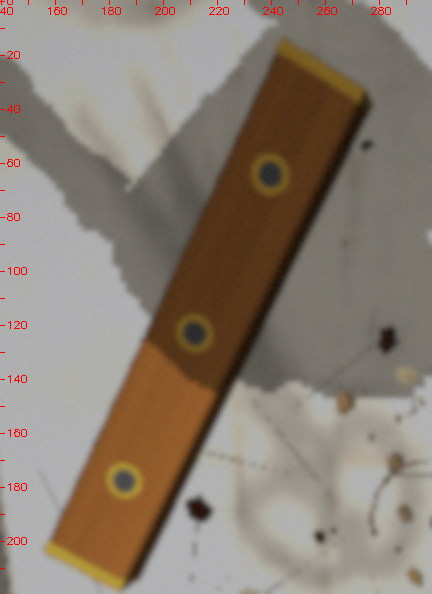

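View pics/c4.png

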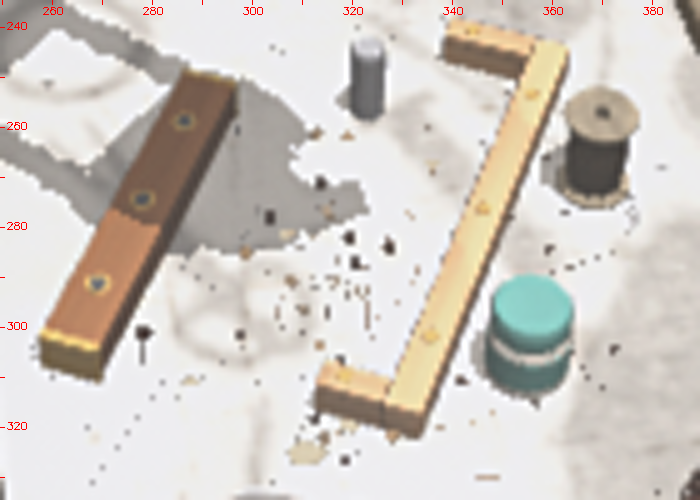

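```bash
cat > fit.py <<'E'
from h import *
from scipy.optimize import least_squares
d=np.load("v1.npz");cw=dict(mtx=d['wm'],extrinsics=d['we']);cs=dict(mtx=d['sm'],extrinsics=d['se'])
def world(p,b): c,s=np.cos(p[2]),np.sin(p[2]);return np.array([p[0]+c*b[0]-s*b[1],p[1]+s*b[0]+c*b[1],b[2]+p[3]])
def fit(obs,x0,freez):
    def f(q):
        p=list(q)+([] if freez else [0]);return np.concatenate([proj(c,world(p,b))-u for c,b,u in obs])
    r=least_squares(f,x0[:4 if freez else 3],loss='soft_l1');return r.x,np.abs(r.fun).round(1)
H=.024
bw=[(cw,(0,.12,H),(451.9,43.9)),(cw,(.02,.136,H),(480.3,40.8)),(cw,(-.05,.12,H),(409.7,12.5)),(cw,(0,.136,H),(464,27.8)),(cw,(0,-.12,H),(319.4,254.4)),(cw,(-.035,-.12,H),(290.8,239.4)),(cw,(-.035,-.136,H),(284.4,251.7)),(cw,(0,-.136,H),(312.2,267.8)),(cw,(.02,-.136,H),(327.5,276.1))]
bs=[(cs,(.02,.136,H),(363.6,245)),(cs,(.02,-.136,H),(334.6,318.6)),(cs,(0,-.136,H),(327.4,315.4))]
H=.026
tw=[(cw,(-.016,.1,H),(244.4,14.1)),(cw,(.016,.1,H),(276.3,35.2)),(cw,(.016,-.1,H),(187.4,218.5)),(cw,(-.016,-.1,H),(156.7,202.6))]
ts=[(cs,(-.016,.1,H),(287,248.6)),(cs,(.016,.1,H),(297.4,252)),(cs,(.016,-.1,H),(270,304.6)),(cs,(-.016,-.1,H),(258,301.4))]
for n,o in (("bay w",bw),("bay s",bs),("bay ws",bw+bs),("bat w",tw),("bat s",ts),("bat ws",tw+ts)):
    for fz in (0,1):
        print(n,*[a for a in fit(o,[.55,-.3,-.5,0],fz)])
print(tri(cw,(354.7,40.3),cs,(323.2,244.5)), at(cw,(354.7,40.3),.05),at(cs,(323.2,244.5),.05))
E
python3 fit.py
```

```text
bay w [ 0.59408011 -0.33240163 -0.5401292 ] [2.3 0.5 2.  1.4 0.4 0.7 0.7 1.  0.3 2.2 0.4 0.7 1.6 0.9 0.9 1.  0.2 1.8]
bay w [ 0.5945191  -0.33230537 -0.53934214 -0.0044954 ] [1.2 0.3 0.6 0.6 1.1 0.5 0.5 0.  0.2 0.8 0.4 0.5 0.7 0.4 0.3 0.4 0.3 0.3]
bay s [ 0.59409815 -0.33494035 -0.52942175] [0.2 0.7 0.3 0.2 0.5 0.7]
bay s [ 0.59741636 -0.32454917 -0.53149017 -0.01315745] [0.  0.  0.3 0.5 0.3 0.5]
bay ws [ 0.59411315 -0.33255704 -0.53902604] [2.2 0.4 1.9 1.3 0.6 0.5 0.6 0.9 0.2 2.4 0.3 0.9 1.4 1.1 0.7 1.2 0.  2.
 0.4 1.2 0.5 1.1 1.2 0.2]
bay ws [ 0.59455569 -0.33229533 -0.53881265 -0.00439168] [1.2 0.2 0.6 0.7 1.1 0.5 0.5 0.1 0.3 0.9 0.5 0.4 0.6 0.3 0.2 0.4 0.4 0.3
 0.4 0.1 0.4 0.1 1.1 0.8]
bat w [ 0.43042216 -0.30121332 -0.51270515] [0.6 0.6 0.3 2.1 1.9 1.9 0.1 2.6]
bat w [ 0.42890717 -0.30049656 -0.51512233 -0.0069227 ] [0.6 0.7 0.3 1.2 1.5 0.3 0.8 0.5]
bat s [ 0.4310921  -0.30084603 -0.51232576] [0.1 0.5 0.5 1.3 0.1 0.6 0.2 0.5]
bat s [ 0.43275847 -0.280494   -0.51836939 -0.02316093] [0.1 0.4 0.1 0.4 0.1 0.  0.1 0. ]
bat ws [ 0.43053567 -0.30117132 -0.51237813] [0.7 0.6 0.4 2.2 1.8 1.9 0.  2.6 0.3 0.4 0.3 1.2 0.3 0.7 0.4 0.6]
bat ws [ 0.42983331 -0.30041401 -0.51424765 -0.00382822] [0.9 0.3 0.3 2.1 1.5 0.3 0.6 1.1 0.4 0.4 0.1 0.3 0.6 1.5 0.7 1.4]
(array([ 0.56259663, -0.23151543,  0.04698011]), np.float64(0.00027658534282922723)) [ 0.56250462 -0.23210533  0.05      ] [ 0.5617312  -0.23458744  0.05      ]
```

```bash
cat > nav.py <<'E'
from h import *
BAY=(.5943,-.3324,-.539)
def b2w(x,y,B=BAY): c,s=np.cos(B[2]),np.sin(B[2]);return np.array([B[0]+c*x-s*y,B[1]+s*x+c*y])
def w2b(p,B=BAY): c,s=np.cos(B[2]),np.sin(B[2]);d=np.array(p[:2])-B[:2];return np.array([c*d[0]+s*d[1],-s*d[0]+c*d[1]])
def rot(q): w,x,y,z=q;from_=__import__('scipy.spatial.transform',fromlist=['Rotation']).Rotation;return from_.from_quat([x,y,z,w]).as_matrix()
def state():
    s=manip.sense();R=rot(s['tcp_rot']);p=np.array(s['eef_pos'])
    push=-R[:2,0];return s,p,R,np.arctan2(push[1],push[0])
def go(xb,yb,z,pushb,B=BAY):
    """TCP target in bay frame; pushb = direction (rad, bay frame) of tool -x. print tool shift mm and turn"""
    s,p,R,a=state();t=np.r_[b2w(xb,yb,B),z]
    d=R.T@(t-p)*1000
    turn=-(pushb+B[2]-a);turn=(turn+np.pi)%(2*np.pi)-np.pi
    print('t',s['t'],'tcp bay',w2b(p).round(4),'z',p[2].round(4),'push dir bay deg',np.degrees(a-B[2]).round(1),'q',np.round(s['qpos'],2),'F',np.round(s['contact_force'],1))
    print('need tool shift mm',d.round(1),'turn',round(turn,3))
E
python3 - <<'E'
from nav import *
bt=w2b((.4300,-.3007));print('batten bay',bt,np.degrees(-.5135-BAY[2]));print('post',w2b((.5622,-.2325)))
d=np.load("v1.npz");cw=dict(mtx=d['wm'],extrinsics=d['we']);print('dish',w2b(at(cw,(248,316),.012)))
th=np.radians(1.5);n=np.array([np.cos(th),np.sin(th)])
t=bt-n*.042
go(*t,.06,th)
E
```

```text
batten bay [-0.15727685 -0.05712593] 1.4610423775836037
post [-0.07882541  0.06926019]
dish [-0.03100183 -0.22606554]
t 2.3 tcp bay [-0.0314 -0.0651] z 0.2886 push dir bay deg -58.8 q [-0.79  0.32  1.29 -0.    1.53 -0.8 ] F [ 0.2  0.2 -0.3]
need tool shift mm [  93.1 -140.2  228.4] turn -1.052
```

Call:
step_arm(steps=[[[0, 0, 10, -0.13], [0, 0, 10, -0.13], [0, 0, 10, -0.13], [0, 0, 10, -0.13], [0, 0, 10, -0.13], [0, 0, 10, -0.13], [0, 0, 10, -0.13], [0, 0, 10, -0.14], [0, 0, 0, 0]]], gripper=0.6)

```text
t: 3.2
eef_pos: [0.5345, -0.3721, 0.2065]
tcp_rot: [0.001, 0.234, 0.972, -0.001]
contact_force: [-0.6, -0.2, 0.2]
grip_width: 0.601
```

```bash
cat > a.py <<'E'
from nav import *
bt=w2b((.4300,-.3007))
th=np.radians(1.5);n=np.array([np.cos(th),np.sin(th)])
t=bt-n*.042
go(*t,.06,th)
E
python3 a.py
```

```text
t 3.2 tcp bay [-0.0309 -0.0647] z 0.2065 push dir bay deg 3.8 q [-0.79  0.37  1.39 -0.    1.38 -1.89] F [-0.6 -0.2  0.2]
need tool shift mm [167.9  17.8 146. ] turn 0.04
```

Move back over the batten at height first, then descend.

Call:
step_arm(steps=[[[40, 5, 10, 0.04], [42, 5, 10, 0], [43, 4, 10, 0], [43, 4, 16, 0], [0, 0, 0, 0]]])

```text
t: 3.7
eef_pos: [0.391, -0.2694, 0.1551]
tcp_rot: [-0.001, 0.263, 0.965, 0.001]
contact_force: [0.4, 0.5, -0.4]
grip_width: 0.599
```

```bash
python3 a.py; python3 look.py 2
```

```text
t 3.7 tcp bay [-0.2068 -0.0503] z 0.1551 push dir bay deg 0.4 q [-0.86 -0.03  1.95  0.    1.22 -1.9 ] F [ 0.4  0.5 -0.4]
need tool shift mm [-7.7 -8.1 95.1] turn -0.02
3.7 [ 0.391  -0.2694  0.1551] [-9.000e-04  2.631e-01  9.648e-01  7.000e-04] 0.5989925574814 [ 0.4  0.5 -0.4]
batten wrist 0.85 [311.9, 281.4] [ 0.4279 -0.2996  0.    ]
batten side 0.75 [279.1, 277.3] [ 0.4324 -0.2858  0.    ]
  tri [ 0.4281 -0.2968  0.0104] 0.0071
batten_left wrist 0.73 [442.5, 288.7] [ 0.4789 -0.2147  0.013 ]
batten_left side 0.83 [288.3, 249.7] [ 0.4706 -0.1996  0.013 ]
  tri [ 0.4692 -0.2162  0.0299] 0.0018
batten_right wrist 0.75 [179.5, 290.3] [ 0.3789 -0.3869  0.013 ]
batten_right side 0.72 [261.2, 305.8] [ 0.3753 -0.3832  0.013 ]
  tri [ 0.3768 -0.3853  0.016 ] 0.0032
bay side 0.92 [341.9, 282.1] [ 0.5926 -0.3331 -0.    ]
post side 0.45 [316.8, 256.5] [ 0.5462 -0.2276  0.    ]
```

View pics/w2.png

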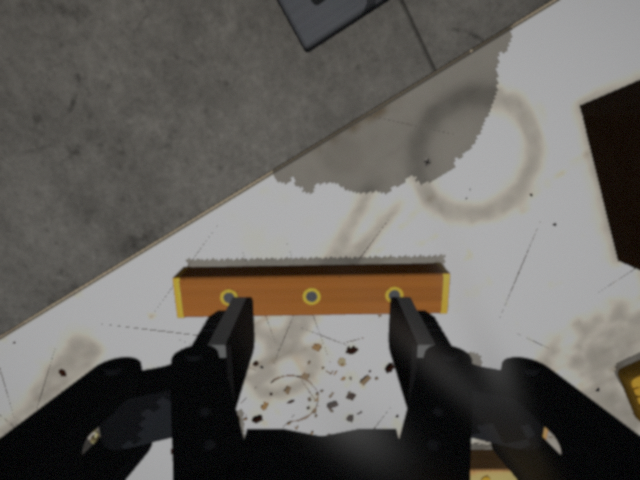

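The batten lies across at rows 270–315, columns 178–447. The fingers project below it because they are higher. I'm lining up and descending.

Call:
step_arm(steps=[[[-2, -4, 35, -0.02], [-2, -4, 35, 0], [0, 0, 25, 0], [0, 0, 0, 0]]])

```text
t: 4.7
eef_pos: [0.4003, -0.2892, 0.0658]
tcp_rot: [0.008, 0.251, 0.968, -0.005]
contact_force: [-0.0, 1.0, -0.5]
grip_width: 0.604
```

```bash
python3 a.py; python3 look.py 3 | grep -v side
```

```text
t 4.7 tcp bay [-0.1887 -0.0625] z 0.0658 push dir bay deg 1.8 q [-0.87  0.14  1.97  0.    1.01 -1.93] F [-0.   1.  -0.5]
need tool shift mm [10.5  4.6  5.6] turn 0.005
4.7 [ 0.4003 -0.2892  0.0658] [ 0.0078  0.2513  0.9679 -0.0052] 0.6035641131889151 [-0.   1.  -0.5]
batten wrist 0.76 [330.4, 307.0] [ 0.428  -0.2992  0.    ]
  tri [ 0.4292 -0.2967  0.0074] 0.0085
batten_left wrist 0.9 [517.8, 321.4] [ 0.4779 -0.2132  0.013 ]
  tri [ 0.4671 -0.217   0.0243] 0.0048
batten_right wrist 0.68 [141.5, 316.6] [ 0.3785 -0.3872  0.013 ]
  tri [ 0.3742 -0.3864  0.0145] 0.0079
```

View pics/w3.png

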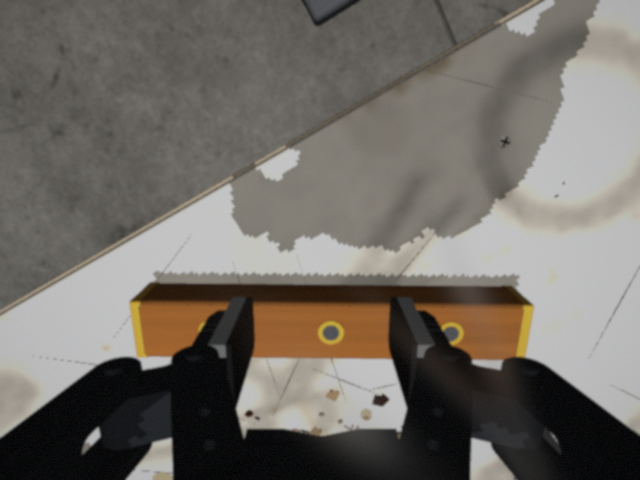

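View pics/s3.png

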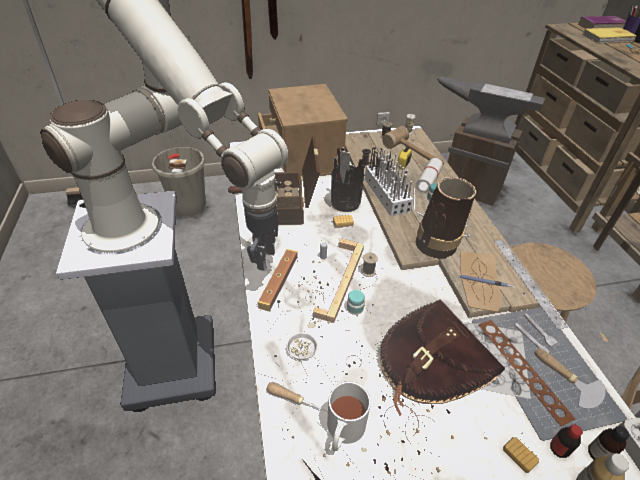

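Call:
step_arm(steps=[[[6, 4, -5, 0], [6, 1, 0, 0], [0, 0, 0, 0], [0, 0, 0, 0]]])

```text
t: 5.7
eef_pos: [0.3933, -0.2799, 0.0748]
tcp_rot: [0.011, 0.251, 0.968, -0.007]
contact_force: [0.4, -0.7, 0.2]
grip_width: 0.599
```

```bash
python3 a.py
```

```text
t 5.7 tcp bay [-0.1994 -0.0581] z 0.0748 push dir bay deg 1.8 q [-0.87  0.09  2.01  0.    1.02 -1.93] F [ 0.4 -0.7  0.2]
need tool shift mm [ 0.2  0.  14.8] turn 0.005
```

Call:
step_arm(steps=[[[0, 0, 12, 0], [0, 0, 12, 0], [0, 0, 12, 0], [0, 0, 12, 0], [0, 0, 0, 0]]])

```text
t: 6.2
eef_pos: [0.3935, -0.2803, 0.0214]
tcp_rot: [0.01, 0.251, 0.968, -0.007]
contact_force: [-0.1, 0.2, 1.2]
grip_width: 0.596
```

```bash
python3 a.py
```

```text
t 6.2 tcp bay [-0.199  -0.0583] z 0.0214 push dir bay deg 1.8 q [-0.87  0.19  2.02  0.    0.9  -1.93] F [-0.1  0.2  1.2]
need tool shift mm [ -0.7  -0.2 -38.6] turn 0.005
```

Call:
step_arm(steps=[[[0, 0, 7, 0], [0, 0, 7, 0], [0, 0, 1, 0], [-5, 0, 0, 0], [-5, 0, 0, 0], [-4, 0, 0, 0], [0, 0, 0, 0]]])

```text
t: 6.9
eef_pos: [0.4075, -0.2885, 0.0057]
tcp_rot: [0.01, 0.251, 0.968, -0.007]
contact_force: [0.0, -0.6, -0.1]
grip_width: 0.6
```

```bash
python3 a.py; python3 look.py 4 | grep -v side
```

```text
t 6.9 tcp bay [-0.1828 -0.0582] z 0.0057 push dir bay deg 1.8 q [-0.86  0.26  1.98  0.    0.88 -1.92] F [ 0.  -0.6 -0.1]
need tool shift mm [ 15.1   0.  -54.7] turn 0.005
6.9 [ 0.4075 -0.2885  0.0057] [ 0.0104  0.2512  0.9679 -0.007 ] 0.600494448334992 [ 0.  -0.6 -0.1]
batten wrist 0.57 [321.5, 365.6] [ 0.431  -0.3015  0.    ]
  tri [ 0.4259 -0.2996  0.0064] 0.0023
batten_left wrist 0.64 [578.2, 385.3] [ 0.4786 -0.2146  0.013 ]
  tri [ 0.4727 -0.2162  0.0189] 0.0
batten_right wrist 0.81 [65.4, 383.4] [ 0.3822 -0.3887  0.013 ]
  tri [ 0.3799 -0.3899  0.0118] 0.0052
```

View pics/w4.png

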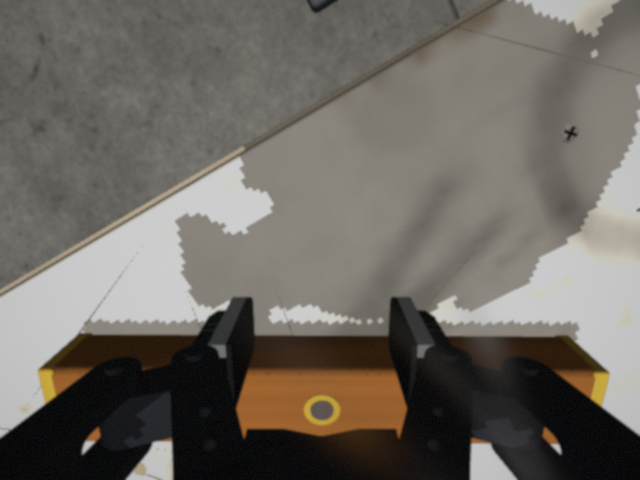

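The fingers are about 1 mm from the front face and aligned with the batten. I'm starting the turning push.

Call:
step_arm(steps=[[[-4, 0, 0, 0.02], [-4.5, 0, 0, 0.04], [-4.5, 0, 0, 0.04], [-4.5, 0, 0, 0.04], [-4.5, 0, 0, 0.04], [0, 0, 0, 0]]])

```text
t: 8.1
eef_pos: [0.4249, -0.2986, 0.0049]
tcp_rot: [0.008, 0.342, 0.939, -0.004]
contact_force: [-0.9, 0.4, 1.3]
grip_width: 0.6
```

```bash
python3 a.py; python3 look.py 5 | grep -v side
```

```text
t 8.1 tcp bay [-0.1627 -0.0579] z 0.0049 push dir bay deg -9.2 q [-0.85  0.31  1.92 -0.    0.9  -1.72] F [-0.9  0.4  1.3]
need tool shift mm [ 35.1  -6.3 -55.8] turn -0.186
8.1 [ 0.4249 -0.2986  0.0049] [ 0.0079  0.3424  0.9395 -0.0043] 0.6004979040260424 [-0.9  0.4  1.3]
batten wrist 0.92 [323.2, 368.3] [ 0.4465 -0.3156  0.    ]
  tri [ 0.4498 -0.314   0.0025] 0.0086
batten_left wrist 0.6 [581.6, 381.4] [ 0.5077 -0.2377  0.013 ]
  tri [ 0.4968 -0.2374  0.0271] 0.006
batten_right wrist 0.68 [67.8, 401.8] [ 0.387  -0.3965  0.013 ]
  tri [ 0.3836 -0.3957  0.0137] 0.0066
post wrist 0.45 [635.9, 437.8] [ 0.5624 -0.2325  0.    ]
  tri [ 0.5588 -0.2318  0.0047] 0.0039
```

View pics/w5.png

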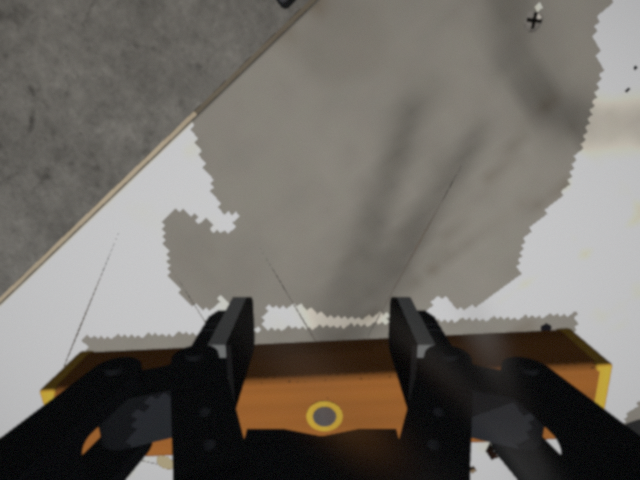

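Call:
step_arm(steps=[[[-4.5, 0, 0, 0.05], [-4.5, 0, 0, 0.05], [-4.5, 0, 0, 0.05], [-4, 0, 0, 0.05], [-4, 0, 0, 0.05], [-4, 0, 0, 0.04], [0, 0, 0, 0]]])

```text
t: 9.4
eef_pos: [0.4399, -0.3138, 0.0037]
tcp_rot: [0.004, 0.479, 0.878, -0.001]
contact_force: [0.2, -0.2, -0.3]
grip_width: 0.597
```

```bash
python3 a.py; python3 look.py 6 | grep -v side
```

```text
t 9.4 tcp bay [-0.1421 -0.0632] z 0.0037 push dir bay deg -26.3 q [-0.84  0.36  1.85  0.    0.92 -1.42] F [ 0.2 -0.2 -0.3]
need tool shift mm [ 53.1 -20.8 -56.8] turn -0.486
9.4 [ 0.4399 -0.3138  0.0037] [ 0.0039  0.4787  0.878  -0.0011] 0.5965976357846573 [ 0.2 -0.2 -0.3]
batten wrist 0.56 [331.7, 382.4] [ 0.4618 -0.3392  0.    ]
  tri [ 0.4609 -0.3376  0.0027] 0.0003
batten_left wrist 0.89 [593.9, 358.7] [ 0.5333 -0.2699  0.013 ]
  tri [ 0.5247 -0.2679  0.0238] 0.0035
batten_right wrist 0.97 [87.8, 446.5] [ 0.3905 -0.4095  0.013 ]
  tri [ 0.3875 -0.412   0.0107] 0.0056
bay wrist 0.55 [593.4, 359.1] [ 0.5461 -0.2717  0.    ]
  tri [ 0.6082 -0.2789 -0.0618] 0.0012
```

View pics/w6.png

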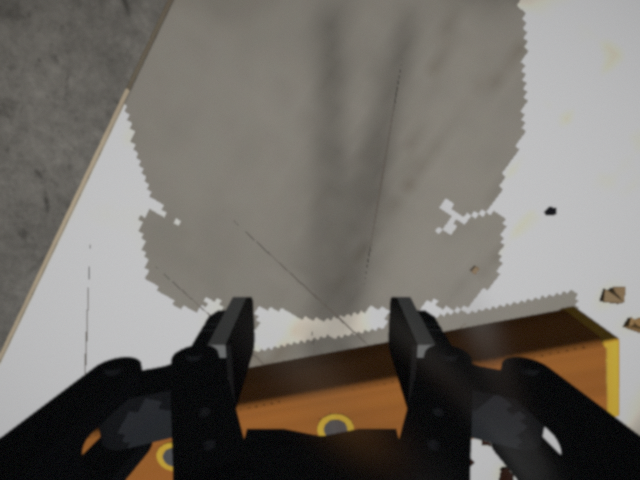

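View pics/s6.png

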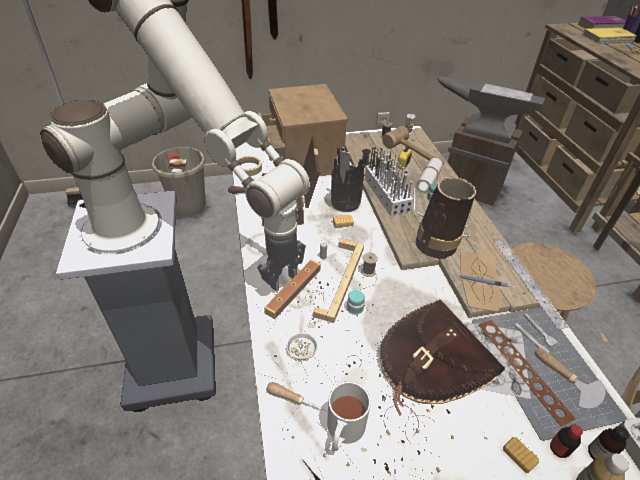

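The tool has turned 26° but the batten only about 15°, centre around (-110,-74) mm in the bay frame. 15–17° already gives a clear corridor, so I'll align both fingers and push straight along its normal.

Call:
step_arm(steps=[[[0, 0, 0, -0.09], [0, 0, -1, -0.08], [-5, -1, 0, 0], [-5, -1, 0, 0], [-5, 0, 0, 0], [-5, 0, 0, 0], [-5, 0, 0, 0], [0, 0, 0, 0]]])

```text
t: 10.8
eef_pos: [0.456, -0.3343, 0.0044]
tcp_rot: [0.003, 0.402, 0.916, -0.001]
contact_force: [-0.2, 0.9, -0.1]
grip_width: 0.6
```

```bash
cat > bt.py <<'E'
# batten pose from wrist/side landmarks
from nav import *
import sys
tag=sys.argv[1]
cw=manip.calibration("wrist");im=manip.get_image("wrist");cs=manip.calibration("side");im2=manip.get_image("side")
cv2.imwrite(f"pics/w{tag}.png",im);cv2.imwrite(f"pics/s{tag}.png",im2)
np.savez(f"v{tag}.npz",wm=cw['mtx'],we=cw['extrinsics'],sm=cs['mtx'],se=cs['extrinsics'])
s,p,R,a=state();print('t',s['t'],'tcp',w2b(p).round(4),'z',p[2].round(4),'push',np.degrees(a-BAY[2]).round(1),'q',np.round(s['qpos'],2),'F',np.round(s['contact_force'],1))
for c,cal in(("wrist",cw),("side",cs)):
    P={}
    for n,z in(("batten_left",.013),("batten_right",.013),("batten",0)):
        r=manip.landmark_of(n,c)
        if r and r[0]['conf']>.4: P[n]=w2b(at(cal,r[0]['uv'],z));print(c,n,round(r[0]['conf'],2),r[0]['uv'],'bay',(P[n]*1000).round(1))
    if 'batten_left' in P and 'batten_right' in P:
        d=P['batten_left']-P['batten_right'];m=(P['batten_left']+P['batten_right'])/2
        print(c,'mid',(m*1000).round(1),'theta',np.degrees(np.arctan2(d[0],d[1])).round(1),'len',np.linalg.norm(d).round(3))
E
python3 bt.py 7
```

```text
t 10.9 tcp [-0.1182 -0.0724] z 0.0043 push -16.5 q [-0.85  0.42  1.78  0.    0.94 -1.59] F [ 0.8 -0.5  0.7]
wrist batten_left 0.62 [578.5, 387.7] bay [-63.8  14.7]
wrist batten_right 0.86 [61.4, 387.5] bay [-120.4 -175.7]
wrist batten 0.6 [321.4, 367.9] bay [-92. -80.]
wrist mid [-92.1 -80.5] theta 16.6 len 0.199
side batten_left 0.93 [318.0, 263.2] bay [-79.3  30. ]
side batten_right 0.7 [274.0, 319.0] bay [-116.3 -182. ]
side batten 0.67 [297.0, 290.1] bay [-102.   -68.1]
side mid [-97.8 -76. ] theta 9.9 len 0.215
```

View pics/w7.png

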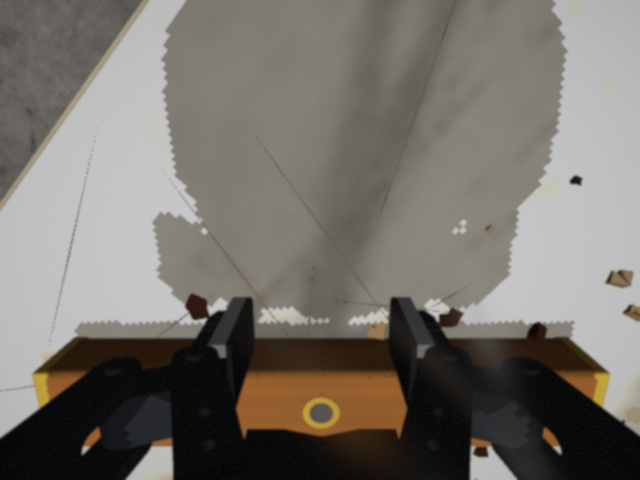

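Both fingers are on the face: batten θ=16.6°, centre (-92,-80.5). It needs about 9 mm more along the normal before the end push.

Call:
step_arm(steps=[[[-5, 0, 0, 0], [-5, 0, 0, 0], [0, 0, 0, 0], [10, 0, 0, 0], [15, 0, -10, 0], [0, 0, -30, 0], [0, 0, -40, 0], [0, 0, 0, 0]]])

```text
t: 12.0
eef_pos: [0.4424, -0.3192, 0.0848]
tcp_rot: [-0.0, 0.402, 0.916, 0.0]
contact_force: [0.6, -0.0, -0.5]
grip_width: 0.599
```

```bash
python3 bt.py 8
```

```text
t 12.1 tcp [-0.1404 -0.0657] z 0.0801 push -16.5 q [-0.85  0.25  1.81  0.    1.09 -1.59] F [-0.9 -0.4 -0.3]
wrist batten_left 0.7 [486.5, 345.6] bay [-55.9  12. ]
wrist batten_right 0.65 [152.0, 349.3] bay [-110.1 -179.7]
wrist batten 0.85 [322.0, 332.7] bay [-85.1 -81.4]
wrist mid [-83.  -83.9] theta 15.8 len 0.199
side batten_left 0.89 [323.5, 267.2] bay [-60.5  21. ]
side batten_right 0.8 [274.3, 320.2] bay [-114.3 -185. ]
side batten 0.57 [301.4, 294.4] bay [-86.2 -77.7]
side mid [-87.4 -82. ] theta 14.6 len 0.213
```

View pics/w8.png

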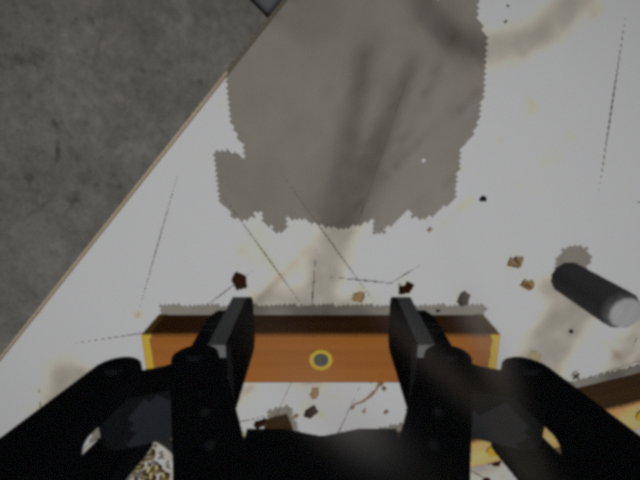

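```bash
python3 - <<'E'
from nav import *
d=np.load("v8.npz");cw=dict(mtx=d['wm'],extrinsics=d['we']);print(w2b(at(cw,(570,272),0)),w2b(at(cw,(619,310),.05)))
print(b2w(-.12,-.21))
go(-.120,-.2096,.09,np.radians(-106.5))
E
```

```text
[-0.08167552  0.07205695] [-0.08239926  0.06604522]
[ 0.38352493 -0.45103334]
t 12.4 tcp bay [-0.1413 -0.0655] z 0.0783 push dir bay deg -16.5 q [-0.85  0.25  1.81  0.    1.09 -1.59] F [0.7 0.3 0.7]
need tool shift mm [ -61.2 -132.1  -12.6] turn 1.571
```

Call:
step_arm(steps=[[[-10, -33, -5, 0], [-17, -33, -4, 0], [-17, -33, -3, 0], [-17, -33, 0, 0], [0, 0, 0, 0.14], [0, 0, 0, 0.15], [0, 0, 0, 0.15], [0, 0, 0, 0.15], [0, 0, 0, 0.15], [0, 0, 0, 0.15]]], gripper=0)

```text
t: 13.4
eef_pos: [0.379, -0.4536, 0.0815]
tcp_rot: [-0.012, 0.756, 0.654, 0.001]
contact_force: [-0.0, 0.4, -0.6]
grip_width: 0.003
```

Call:
step_arm(steps=[[[0, 0, 0, 0.15], [0, 0, 0, 0.15], [0, 0, 0, 0.15], [0, 0, 0, 0.15], [0, 0, 0, 0.08], [0, 0, 0, 0]]])

```text
t: 14.0
eef_pos: [0.3776, -0.4516, 0.0764]
tcp_rot: [-0.015, 0.932, 0.362, -0.003]
contact_force: [0.2, -0.4, -0.3]
grip_width: -0.002
```

```bash
python3 - <<'E'
from nav import *
go(-.120,-.2096,.09,np.radians(-106.5))
E
python3 bt.py 9
```

```text
t 14.0 tcp bay [-0.1248 -0.2135] z 0.0764 push dir bay deg -106.7 q [-1.08  0.38  1.65 -0.    1.14 -0.25] F [ 0.2 -0.4 -0.3]
need tool shift mm [  5.2   3.  -13.7] turn -0.003
t 14.1 tcp [-0.1248 -0.2135] z 0.0765 push -106.6 q [-1.08  0.38  1.65 -0.    1.14 -0.25] F [ 0.  -0.1 -0.5]
wrist batten_right 0.81 [331.3, 193.9] bay [-110.2 -178.7]
side batten_left 0.82 [321.3, 267.8] bay [-65.3  16.9]
side batten_right 0.64 [275.2, 319.5] bay [-113.1 -182.3]
side batten 0.77 [298.6, 293.8] bay [-93.6 -78.3]
side mid [-89.2 -82.7] theta 13.5 len 0.205
```

View pics/w9.png

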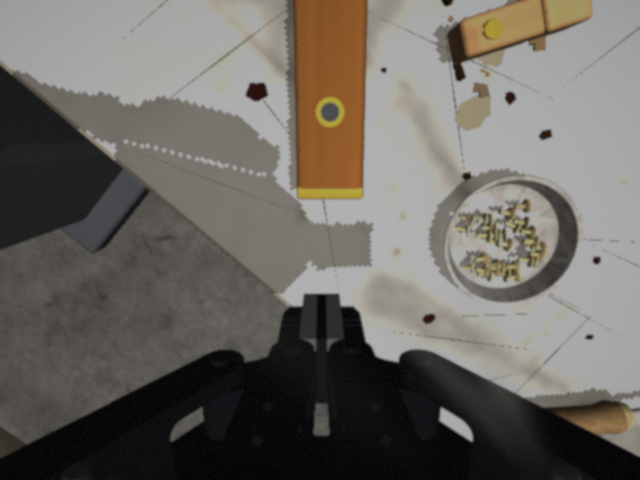

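View pics/s9.png

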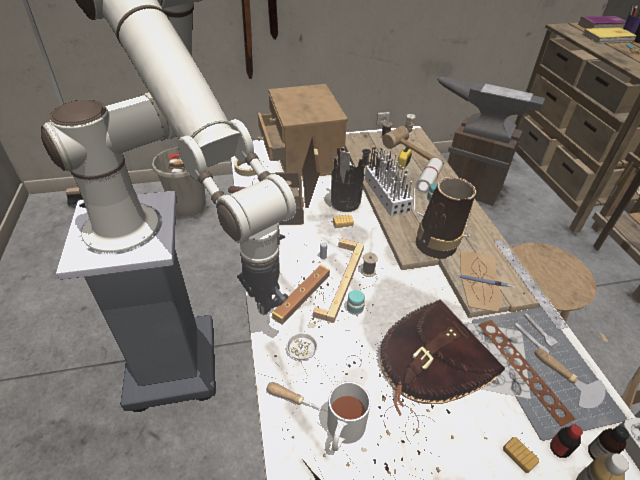

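The batten's right end is straight ahead of the fingers (plate at (331,194)), and the dish is clear to the right. Next I descend and start the end push.

Call:
step_arm(steps=[[[0, 2, 12, 0], [0, 1, 12, 0], [0, 0, 12, 0], [0, 0, 12, 0], [0, 0, 10, 0], [0, 0, 7, 0], [5, 0, 0, 0], [5, 0, 0, 0], [5, 0, 0, 0], [0, 0, 0, 0]]])

```text
t: 15.4
eef_pos: [0.3906, -0.4405, 0.0051]
tcp_rot: [-0.016, 0.932, 0.363, -0.003]
contact_force: [-0.3, -1.2, 0.5]
grip_width: -0.005
```

```bash
python3 bt.py 10
```

```text
t 15.5 tcp [-0.1194 -0.198 ] z 0.0052 push -106.6 q [-1.05  0.49  1.67 -0.    1.01 -0.22] F [-0.  -0.3  0.2]
wrist batten_right 0.69 [326.3, 272.5] bay [-110.8 -178.3]
side batten_left 0.91 [319.2, 265.5] bay [-73.4  23. ]
side batten_right 0.59 [278.0, 316.2] bay [-110.6 -171. ]
side batten 0.88 [298.9, 296.2] bay [-90.  -85.4]
side mid [-92. -74.] theta 10.9 len 0.198
```

View pics/w10.png

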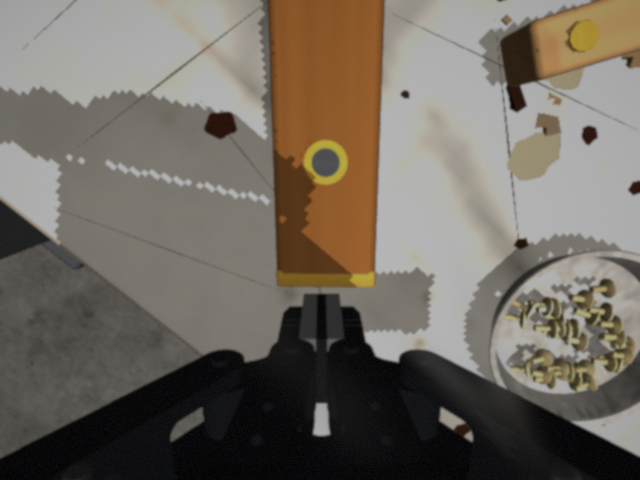

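Call:
step_arm(steps=[[[3, 1.5, 0, 0], [5, 0, 0, 0], [5, 0, 0, 0], [5, 0, 0, 0], [5, 0, 0, 0], [5, 0, 0, 0], [0, 0, 0, 0]]])

```text
t: 16.5
eef_pos: [0.4129, -0.4219, 0.0047]
tcp_rot: [-0.016, 0.932, 0.362, -0.004]
contact_force: [0.4, -0.1, -0.0]
grip_width: -0.0
```

```bash
python3 bt.py 11
```

```text
t 16.6 tcp [-0.1099 -0.1703] z 0.0047 push -106.7 q [-1.    0.49  1.67 -0.    1.02 -0.17] F [ 0.1 -0.1 -0.3]
wrist batten_right 0.57 [322.4, 297.9] bay [-105.2 -159.6]
side batten_left 0.85 [328.8, 263.4] bay [-51.6  39.4]
side batten_right 0.76 [282.6, 312.7] bay [-104.3 -157.5]
side batten 0.84 [308.0, 288.9] bay [-76.8 -54.5]
side mid [-78. -59.] theta 15.0 len 0.204
```

View pics/w11.png

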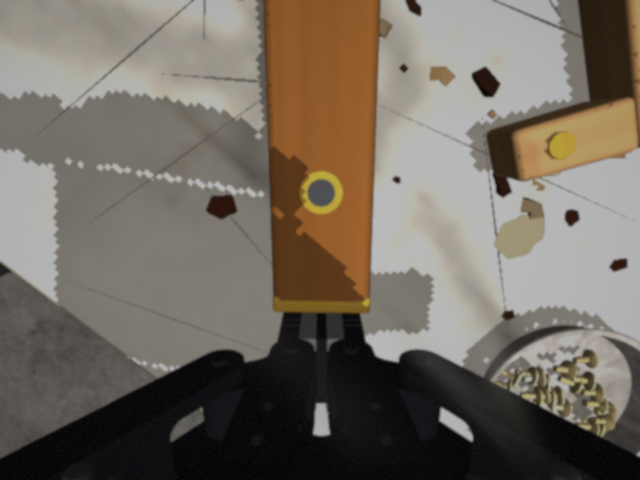

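Call:
step_arm(steps=[[[5, 0, 0, 0], [5, 0, 0, 0], [5, 0, 0, 0], [5, 0, 0, 0], [5, 0, 0, 0], [5, 0, 0, 0], [5, 0, 0, 0], [0, 0, 0, 0]]])

```text
t: 17.7
eef_pos: [0.4401, -0.397, 0.0047]
tcp_rot: [-0.016, 0.932, 0.362, -0.004]
contact_force: [-0.1, 0.3, 0.3]
grip_width: 0.002
```

```bash
python3 bt.py 12
```

```text
t 17.8 tcp [-0.0993 -0.1351] z 0.0048 push -106.7 q [-0.94  0.5   1.66 -0.    1.02 -0.11] F [-0.6  0.2 -0.7]
wrist batten_right 0.82 [319.4, 297.5] bay [ -95.6 -123.9]
side batten_left 0.77 [331.0, 257.9] bay [-52.6  61.4]
side batten_right 0.73 [247.4, 164.5] bay [-467.6  393.5]
side mid [-260.1  227.5] theta 128.7 len 0.532
```

View pics/w12.png

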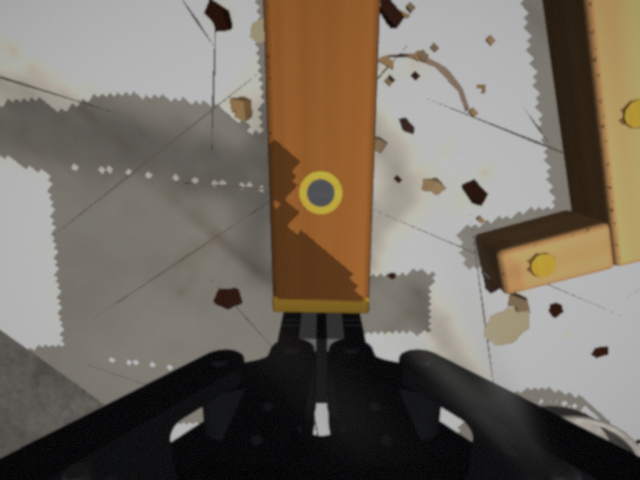

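```bash
python3 -c "
import cv2
s=cv2.imread('pics/s12.png')[220:340,230:400];cv2.imwrite('pics/s12c.png',cv2.resize(s,None,fx=4.5,fy=4.5,interpolation=2))"
```

```text
(no output)
```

View pics/s12c.png

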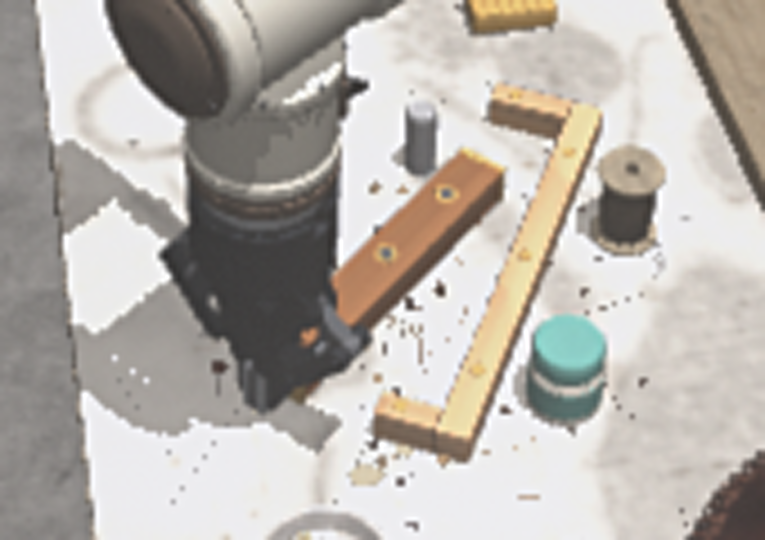

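Call:
step_arm(steps=[[[5, 0, 0, 0], [5, 0, 0, 0], [5, 0, 0, 0], [5, 0, 0, 0], [5, 0, 0, 0], [5, 0, 0, 0], [5, 0, 0, 0], [0, 0, 0, 0]]])

```text
t: 18.9
eef_pos: [0.4672, -0.3723, 0.0048]
tcp_rot: [-0.016, 0.932, 0.361, -0.005]
contact_force: [0.6, -0.2, -0.0]
grip_width: -0.003
```

```bash
python3 bt.py 13;  python3 -c "
import cv2
s=cv2.imread('pics/s13.png')[220:340,230:400];cv2.imwrite('pics/s13c.png',cv2.resize(s,None,fx=4.5,fy=4.5,interpolation=2))"
```

```text
t 19.0 tcp [-0.0887 -0.1   ] z 0.0048 push -106.8 q [-0.88  0.51  1.64  0.    1.02 -0.05] F [-0.1  0.3 -0.6]
wrist batten_right 0.71 [320.5, 296.6] bay [-84.5 -88.6]
side batten_left 0.82 [341.3, 248.3] bay [-37.3 107.4]
side batten_right 0.9 [300.3, 293.4] bay [-85.9 -85.7]
side batten 0.84 [321.6, 273.2] bay [-61.8  10.1]
side mid [-61.6  10.9] theta 14.1 len 0.199
```

View pics/w13.png

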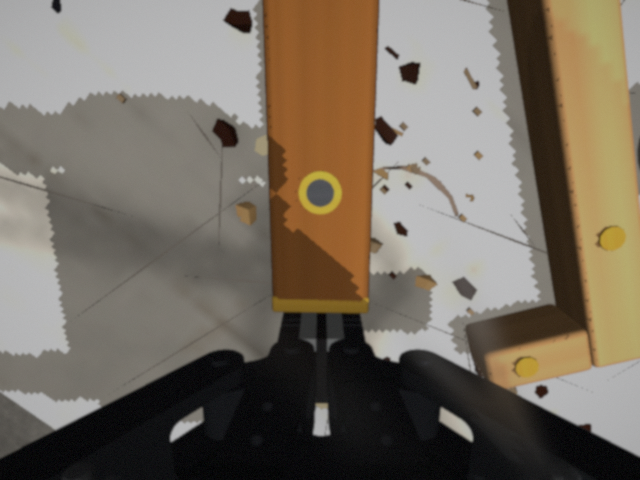

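View pics/s13c.png

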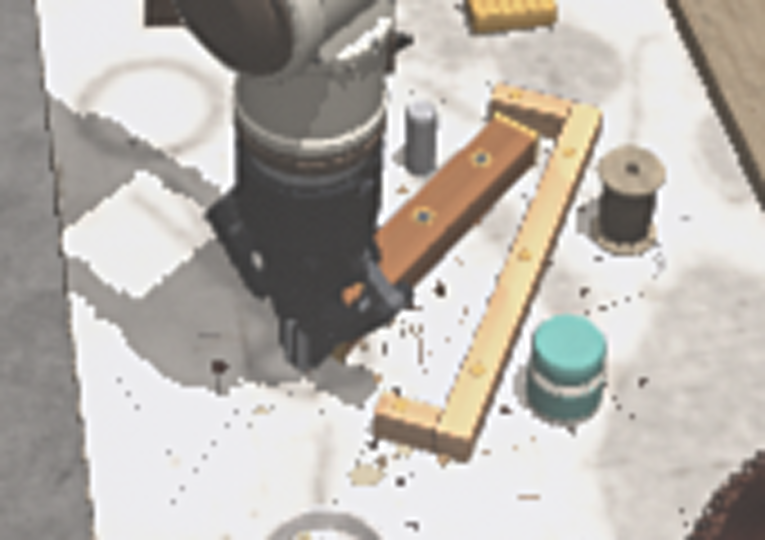

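The left end is behind the post (right end at (-84.5,-88.6), θ≈16.7°). I'm backing off, rising and turning to push the right part of the front face.

Call:
step_arm(steps=[[[-8, 0, 0, 0], [-14, 0, 0, 0], [0, 0, -15, 0], [0, 0, -30, 0], [0, 0, -35, -0.1], [0, 0, 0, -0.15], [0, 0, 0, -0.15], [0, 0, 0, -0.15], [0, 0, 0, -0.15], [0, 0, 0, -0.15]]])

```text
t: 20.3
eef_pos: [0.4495, -0.3962, 0.0976]
tcp_rot: [-0.013, 0.699, 0.715, 0.002]
contact_force: [0.5, 0.6, -0.2]
grip_width: 0.001
```

Call:
step_arm(steps=[[[0, 0, 0, -0.15], [0, 0, 0, -0.15], [0, 0, 0, -0.15], [0, 0, 0, -0.15], [0, 0, 0, -0.12], [0, 0, 0, 0]]], gripper=0.6)

```text
t: 20.9
eef_pos: [0.4493, -0.3997, 0.106]
tcp_rot: [-0.008, 0.4, 0.916, 0.004]
contact_force: [0.1, -0.4, -0.2]
grip_width: 0.6
```

```bash
python3 - <<'E'
from nav import *
go(-.109,-.024,.09,np.radians(-16.7))
E
python3 bt.py 14
```

```text
t 20.9 tcp bay [-0.0899 -0.1322] z 0.106 push dir bay deg -16.3 q [-0.93  0.36  1.61  0.    1.19 -1.67] F [ 0.1 -0.4 -0.2]
need tool shift mm [48.4 98.4 17.1] turn 0.007
t 21.0 tcp [-0.0898 -0.1321] z 0.1059 push -16.5 q [-0.93  0.36  1.61  0.    1.18 -1.67] F [-0.8  0.1 -0.1]
wrist batten_right 0.59 [389.4, 235.2] bay [-86.2 -90.1]
side batten_left 0.62 [341.7, 246.9] bay [-38.  113.3]
side batten_right 0.59 [298.6, 292.7] bay [-90.8 -85.1]
side batten 0.82 [321.7, 273.5] bay [-61.2   9.1]
side mid [-64.4  14.1] theta 14.9 len 0.205
```

View pics/w14.png

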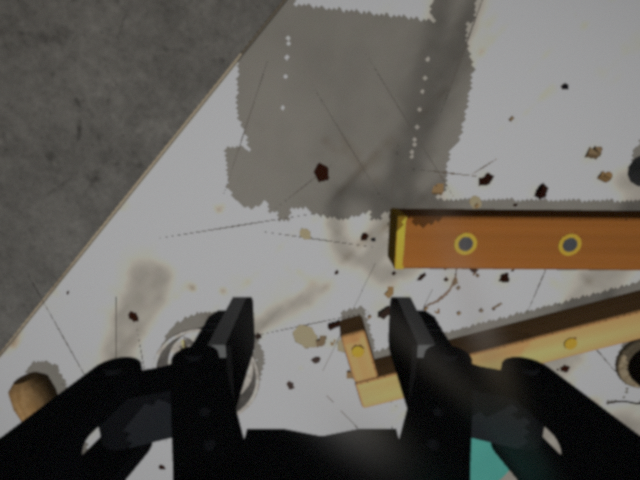

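Call:
step_arm(steps=[[[12, 24, 0, 0], [12, 25, 0, 0], [12, 25, 0, 0], [12, 24, 0, 0], [0, 0, 0, 0], [0, 0, 12, 0], [0, 0, 12, 0], [0, 0, 12, 0], [0, 0, 0, 0]]])

```text
t: 22.2
eef_pos: [0.488, -0.2955, 0.0655]
tcp_rot: [-0.009, 0.404, 0.915, 0.005]
contact_force: [-0.5, -0.7, -0.6]
grip_width: 0.599
```

```bash
python3 - <<'E'
from nav import *
go(-.109,-.024,.005,np.radians(-16.7))
E
python3 bt.py 15
```

```text
t 22.2 tcp bay [-0.1102 -0.0229] z 0.0655 push dir bay deg -16.8 q [-0.76  0.35  1.72  0.    1.09 -1.5 ] F [-0.5 -0.7 -0.6]
need tool shift mm [-2.7 -0.8 60.5] turn -0.002
t 22.3 tcp [-0.1088 -0.023 ] z 0.0675 push -16.8 q [-0.76  0.34  1.72  0.    1.09 -1.5 ] F [0.1 0.1 0.4]
wrist batten_left 0.88 [584.3, 348.3] bay [-26.5 100.5]
wrist batten 0.58 [398.0, 333.4] bay [-57.   7.]
side batten_left 0.67 [343.5, 251.0] bay [-28.4  99.2]
side batten_right 0.59 [295.8, 295.2] bay [-94.5 -95.2]
side batten 0.94 [322.2, 272.2] bay [-61.5  14.1]
side mid [-61.4   2. ] theta 18.8 len 0.205
```

View pics/w15.png

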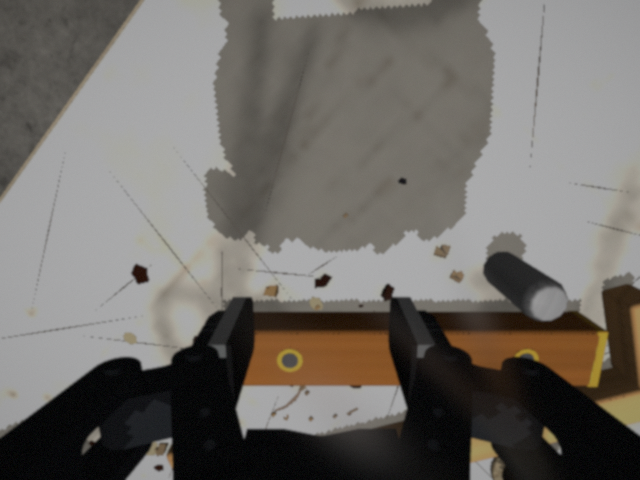

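The post foot is at (505,255) and the finger knuckles stay about 30 mm clear of it. Continuing down.

Call:
step_arm(steps=[[[0, 0, 12, 0], [0, 0, 12, 0], [0, 0, 12, 0], [0, 0, 10, 0], [0, 0, 8, 0], [0, 0, 4, 0], [0, 0, 0, 0]]])

```text
t: 23.3
eef_pos: [0.4888, -0.2949, 0.0048]
tcp_rot: [-0.007, 0.404, 0.915, 0.004]
contact_force: [-0.8, -0.8, 0.2]
grip_width: 0.6
```

```bash
python3 bt.py 16|grep -v side
```

```text
t 23.4 tcp [-0.1091 -0.0221] z 0.0057 push -16.7 q [-0.76  0.44  1.74  0.    0.98 -1.5 ] F [ 0.  -0.  -0.3]
```

View pics/w16.png

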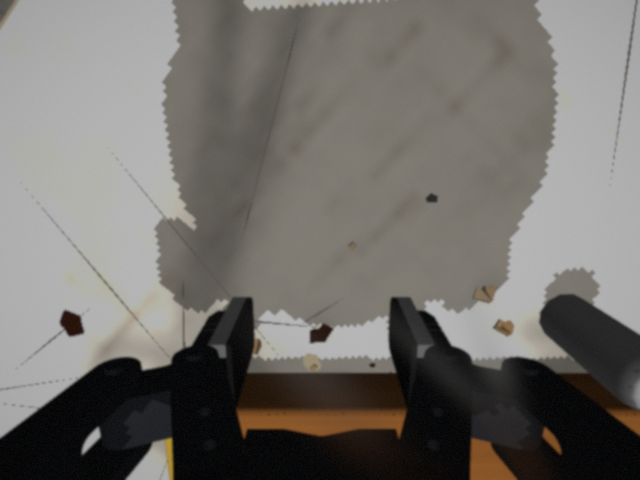

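Call:
step_arm(steps=[[[-5, 0, 0, 0], [-5, 0, 0, 0], [-4, 0, 0, 0], [-4, 0, 0, -0.03], [-4, 0, 0, -0.04], [-4, 0, 0, -0.04], [-4, 0, 0, -0.04], [0, 0, 0, 0]]])

```text
t: 24.5
eef_pos: [0.512, -0.3196, 0.0062]
tcp_rot: [-0.007, 0.331, 0.943, 0.004]
contact_force: [1.0, 0.2, -0.5]
grip_width: 0.601
```

```bash
python3 bt.py 17;  python3 -c "
import cv2
s=cv2.imread('pics/s17.png')[220:340,230:400];cv2.imwrite('pics/s17c.png',cv2.resize(s,None,fx=4.5,fy=4.5,interpolation=2))"
```

```text
t 24.6 tcp [-0.0777 -0.0311] z 0.0061 push -7.9 q [-0.76  0.51  1.64  0.    1.01 -1.65] F [-0.4  0.1  0.5]
side batten_left 0.75 [339.4, 248.7] bay [-41.8 104. ]
side batten_right 0.64 [307.5, 298.6] bay [-63.  -95.3]
side batten 0.81 [326.8, 269.8] bay [-52.7  26.8]
side mid [-52.4   4.4] theta 6.0 len 0.2
```

View pics/w17.png

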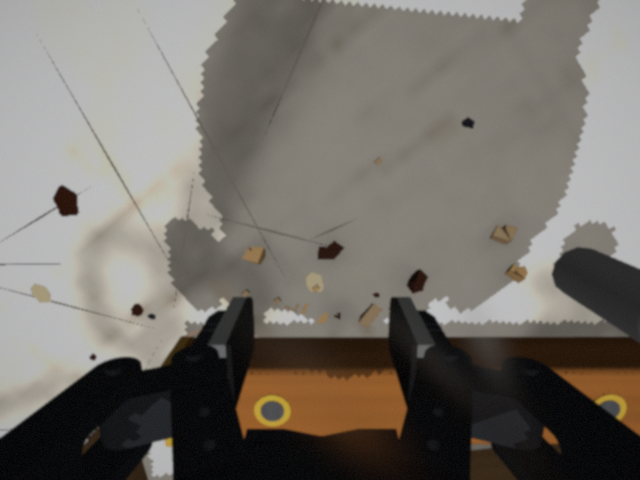

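View pics/s17c.png

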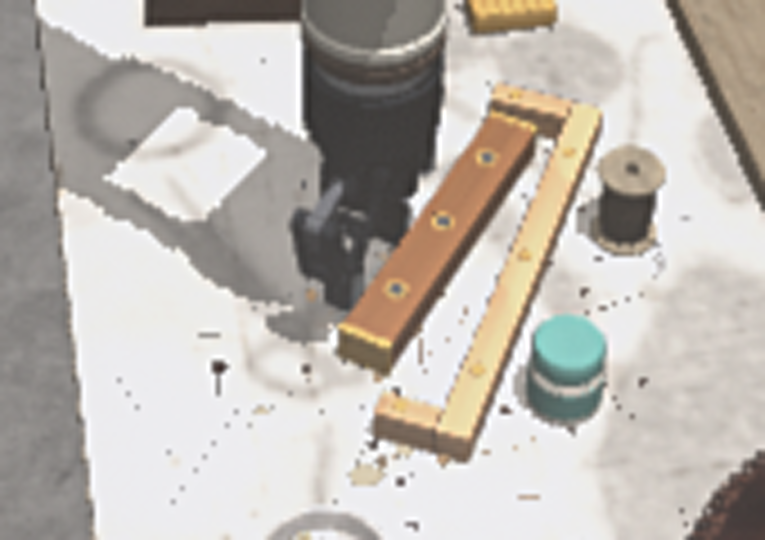

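Call:
step_arm(steps=[[[-4, 0, 0, -0.04], [-4, 0, 0, -0.04], [-4, 0, 0, -0.04], [-4, 0, 0, -0.02], [0, 0, 0, 0]]])

```text
t: 25.4
eef_pos: [0.5236, -0.3276, 0.0056]
tcp_rot: [-0.008, 0.263, 0.965, 0.005]
contact_force: [0.3, 1.7, -0.6]
grip_width: 0.599
```

```bash
python3 bt.py 18;  python3 -c "
import cv2
s=cv2.imread('pics/s18.png')[220:340,230:400];cv2.imwrite('pics/s18c.png',cv2.resize(s,None,fx=4.5,fy=4.5,interpolation=2))"
```

```text
t 25.5 tcp [-0.0635 -0.0321] z 0.0055 push 0.4 q [-0.76  0.54  1.6   0.    1.03 -1.79] F [-1.  -0.3 -0.2]
side batten_left 0.9 [339.3, 244.6] bay [-47.1 119.9]
side batten_right 0.57 [318.7, 298.5] bay [-36.7 -85.3]
side batten 0.87 [330.9, 274.5] bay [-36.8  14.3]
side mid [-41.9  17.3] theta -2.9 len 0.205
```

View pics/w18.png

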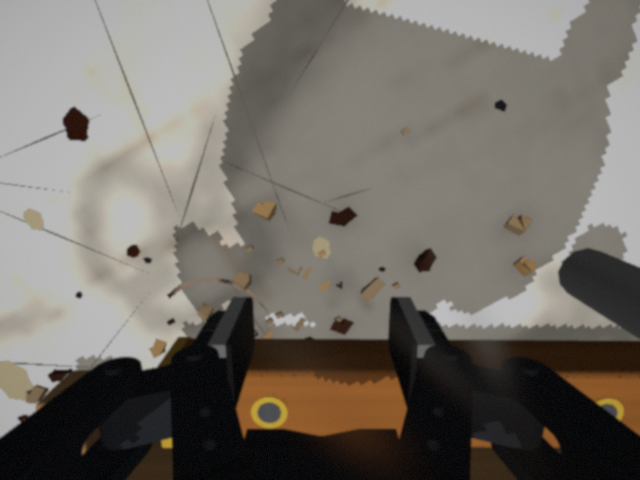

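View pics/s18c.png

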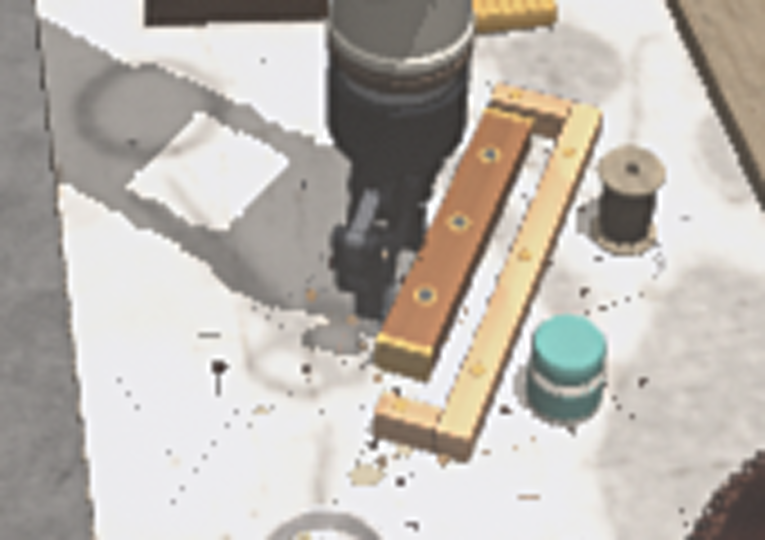

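```bash
python3 - <<'E'
from nav import *
d=np.load("v18.npz");cw=dict(mtx=d['wm'],extrinsics=d['we']);cs=dict(mtx=d['sm'],extrinsics=d['se'])
print(w2b(at(cw,(608,409),.027)),w2b(at(cw,(269,413),.027)))
for u in((490,154),(459,222),(425,295)): print(w2b(at(cs,(230+u[0]/4.5,220+u[1]/4.5),.027)))
E
```

```text
[-0.03719847  0.06912641] [-0.03511183 -0.05053741]
[-0.03297584  0.06889896]
[-0.03302696  0.00878941]
[-0.03345917 -0.05146265]
```

Bolts give batten centre ≈ (-35, +9) mm, parallel to the rail, with 20 mm left to go. I'm pushing straight.

Call:
step_arm(steps=[[[-5, 0, 0, 0], [-5, 0, 0, 0], [-4, 0, 0, 0], [0, 0, 0, 0]]])

```text
t: 26.2
eef_pos: [0.5356, -0.3344, 0.0051]
tcp_rot: [-0.009, 0.262, 0.965, 0.005]
contact_force: [-0.3, -0.7, -0.0]
grip_width: 0.603
```

```bash
python3 bt.py 19;  python3 -c "
import cv2
s=cv2.imread('pics/s19.png')[220:340,230:400];cv2.imwrite('pics/s19c.png',cv2.resize(s,None,fx=4.5,fy=4.5,interpolation=2))"
```

```text
t 26.3 tcp [-0.0496 -0.0319] z 0.0051 push 0.4 q [-0.75  0.57  1.55  0.    1.04 -1.79] F [ 1.1  0.4 -0.4]
side batten_left 0.58 [344.1, 247.4] bay [-31.  113.7]
side batten_right 0.8 [323.5, 301.5] bay [-22.3 -90.2]
side batten 0.61 [336.4, 274.0] bay [-23.6  21.1]
side mid [-26.7  11.7] theta -2.4 len 0.204
```

View pics/s19c.png

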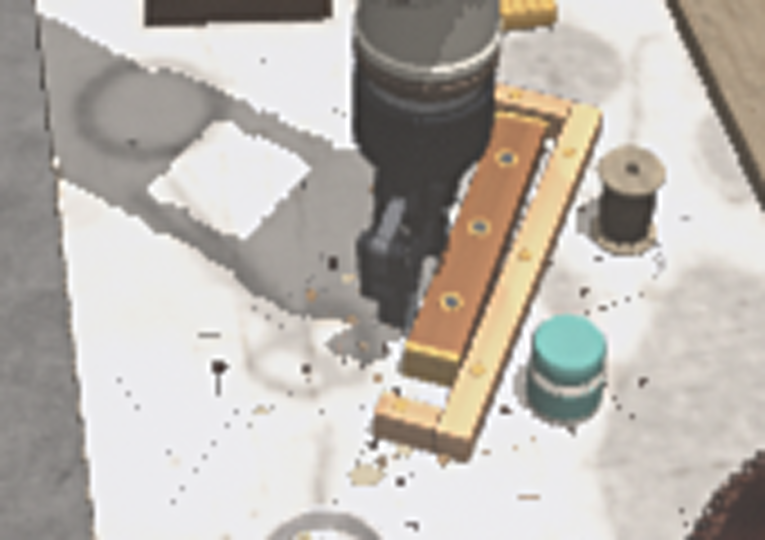

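View pics/w19.png

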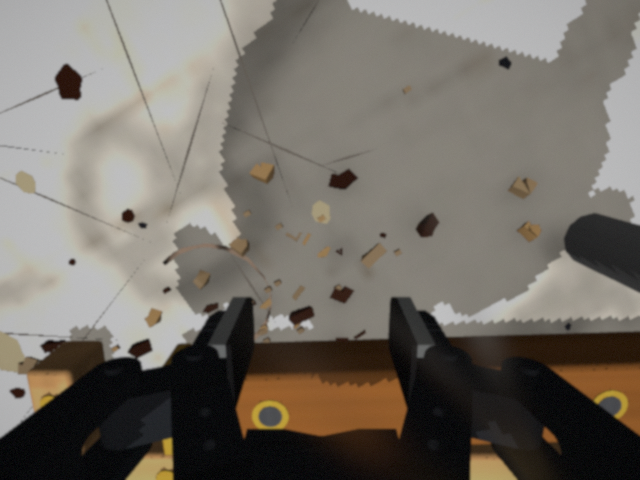

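Call:
step_arm(steps=[[[-3, 0, 0, 0], [-2, 0, 0, 0], [-2, 0, 0, 0]]])

```text
t: 26.9
eef_pos: [0.5397, -0.3361, 0.0046]
tcp_rot: [-0.012, 0.262, 0.965, 0.007]
contact_force: [-7.5, 4.4, 5.5]
grip_width: 0.6
```

Call:
step_arm(steps=[[[-2, 0, 0, 0], [-2, 0, 0, 0]]])

```text
t: 27.1
eef_pos: [0.5395, -0.3361, 0.0039]
tcp_rot: [-0.018, 0.263, 0.965, 0.008]
contact_force: [-8.3, 5.4, 8.4]
grip_width: 0.601
```

```bash
python3 bt.py 20;  python3 -c "
import cv2
s=cv2.imread('pics/s20.png')[220:340,230:400];cv2.imwrite('pics/s20c.png',cv2.resize(s,None,fx=4.5,fy=4.5,interpolation=2))"
```

```text
t 27.2 tcp [-0.0451 -0.0313] z 0.0039 push 0.4 q [-0.75  0.59  1.52 -0.    1.07 -1.78] F [-8.6  5.3  6.9]
side batten_left 0.78 [346.6, 246.1] bay [-25.9 121.2]
side batten_right 0.98 [325.9, 303.9] bay [-14.3 -95.4]
side batten 0.93 [339.1, 277.2] bay [-13.3  12.6]
side mid [-20.1  12.9] theta -3.1 len 0.217
```

View pics/s20c.png

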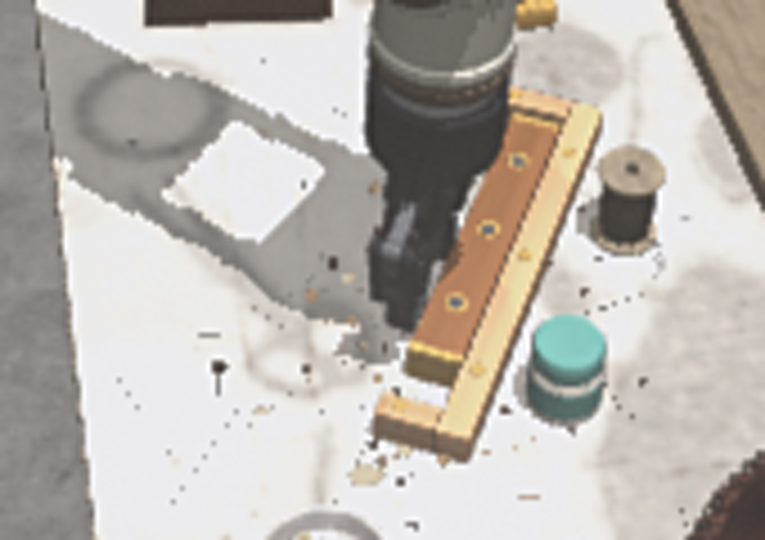

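Contact with the rail at about 10 N. I'm backing off and rising to check flushness from above.

Call:
step_arm(steps=[[[6, 0, -2, 0], [12, 0, -5, 0], [12, 0, -25, 0], [20, 0, -40, 0], [30, 0, -45, 0], [30, 0, -45, 0], [0, 0, -30, 0], [0, 0, 0, 0]]])

```text
t: 28.3
eef_pos: [0.452, -0.2869, 0.1994]
tcp_rot: [-0.014, 0.263, 0.965, 0.007]
contact_force: [1.4, 0.6, -0.2]
grip_width: 0.599
```

```bash
python3 bt.py 21;  python3 -c "
import cv2
s=cv2.imread('pics/s21.png')[220:340,230:400];cv2.imwrite('pics/s21c.png',cv2.resize(s,None,fx=4.5,fy=4.5,interpolation=2))"
```

```text
t 28.4 tcp [-0.1477 -0.0333] z 0.1947 push 0.4 q [-0.79  0.11  1.72 -0.    1.35 -1.83] F [ 0.1 -0.2 -0.3]
wrist batten_left 0.7 [475.7, 359.3] bay [-17.4 108.8]
wrist batten_right 0.65 [254.6, 357.7] bay [-18.3 -92.9]
wrist batten 0.91 [363.7, 352.6] bay [-16.5   7.9]
wrist mid [-17.8   8. ] theta 0.3 len 0.202
side batten_left 0.82 [345.0, 247.8] bay [-28.2 113. ]
side batten_right 0.75 [326.8, 304.6] bay [-11.5 -96.7]
side batten 0.76 [337.0, 276.8] bay [-19.  12.]
side mid [-19.8   8.2] theta -4.6 len 0.21
```

View pics/s21c.png

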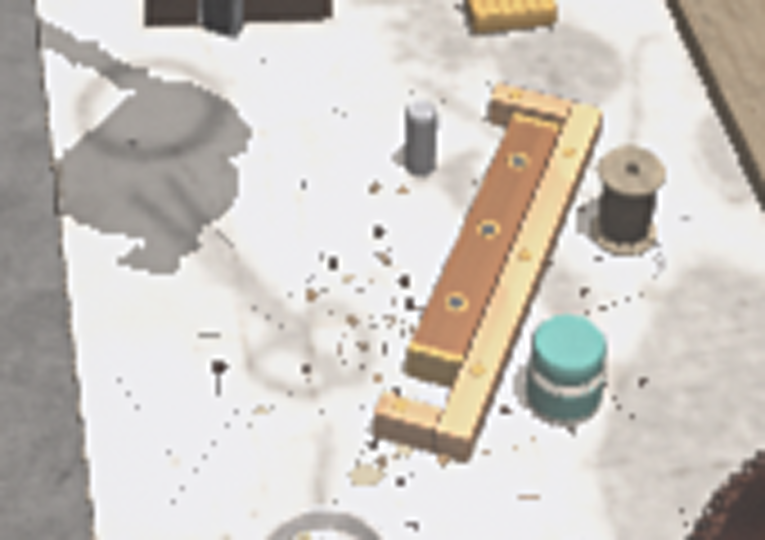

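View pics/w21.png

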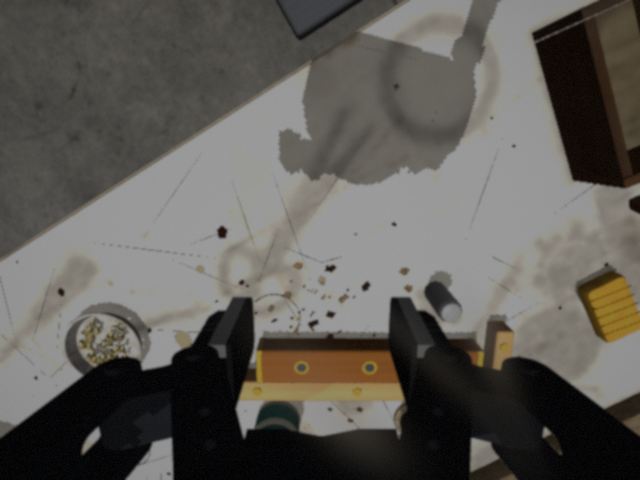

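Call:
step_arm(steps=[[[-40, 0, 0, 0], [-40, 0, 0, 0], [-40, 0, 0, 0], [-30, 0, 0, 0], [0, 0, 0, 0], [0, 0, 0, 0]]], gripper=0)

```text
t: 29.3
eef_pos: [0.5794, -0.3592, 0.1739]
tcp_rot: [-0.027, 0.263, 0.964, 0.014]
contact_force: [-0.6, -0.2, -0.4]
grip_width: -0.002
```

```bash
python3 bt.py 22;  python3 -c "
import cv2
s=cv2.imread('pics/w22.png')[100:330,150:560];cv2.imwrite('pics/w22c.png',cv2.resize(s,None,fx=1.95,fy=1.95,interpolation=2))"
```

```text
t 29.4 tcp [ 0.0003 -0.0307] z 0.1744 push 0.4 q [-0.73  0.52  1.26 -0.    1.42 -1.77] F [-1.1 -0.3  0.8]
wrist batten_left 0.9 [500.3, 211.9] bay [-16.1 108.9]
wrist batten_right 0.91 [241.1, 209.2] bay [-17.3 -90.1]
wrist batten 0.78 [372.1, 208.5] bay [-16.5  11.8]
wrist mid [-16.7   9.4] theta 0.3 len 0.199
side batten_left 0.78 [347.0, 246.6] bay [-24.3 119.6]
side batten_right 0.81 [325.1, 305.7] bay [ -14.3 -101.4]
side batten 0.94 [337.2, 276.1] bay [-19.2  14.6]
side mid [-19.3   9.1] theta -2.6 len 0.221
```

View pics/w22.png

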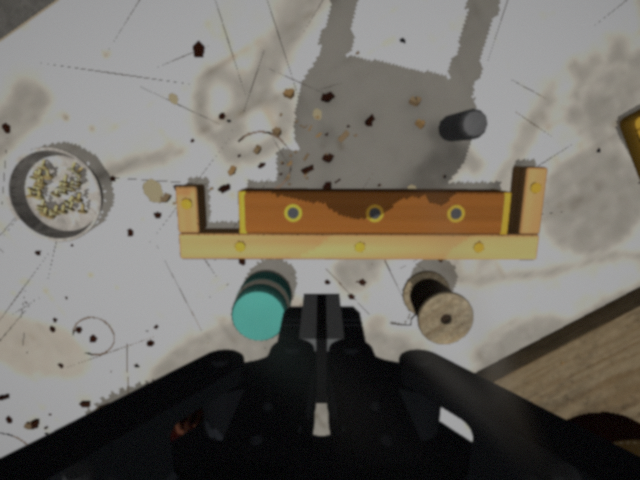

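View pics/w22c.png

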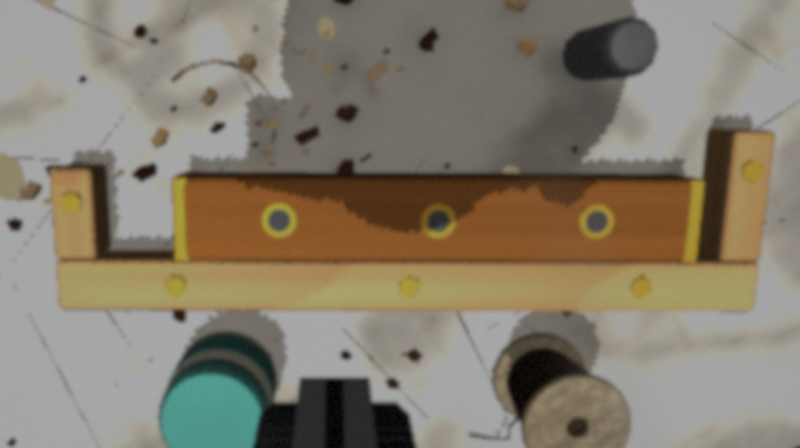

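```bash
python3 -c "
import cv2
s=cv2.imread('pics/s22.png')[236:318,310:372];cv2.imwrite('pics/s22c.png',cv2.resize(s,None,fx=7,fy=7,interpolation=2))
s=cv2.imread('pics/w22.png')[215:250,230:520];a=cv2.resize(s[:,:145],None,fx=5.5,fy=5.5,interpolation=2);b=cv2.resize(s[:,145:],None,fx=5.5,fy=5.5,interpolation=2)
import numpy as np;cv2.imwrite('pics/w22d.png',np.vstack([a,b]))"
```

```text
(no output)
```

View pics/s22c.png

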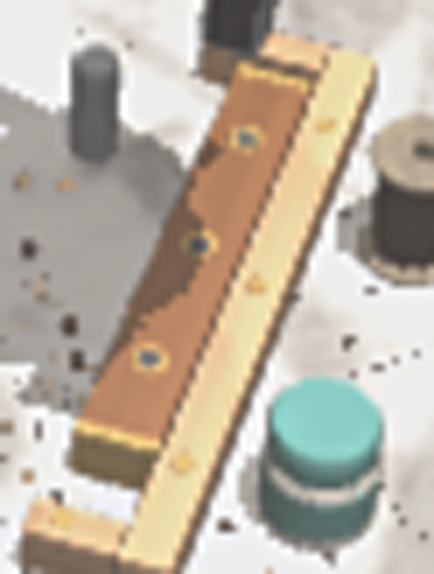

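View pics/w22d.png

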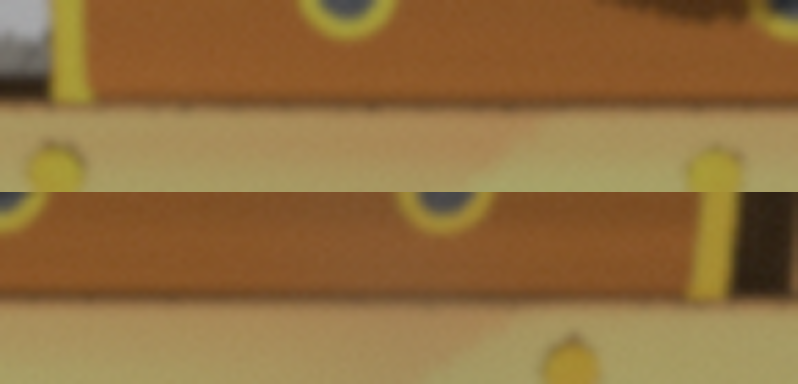

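The edge line between batten and rail is uniform along its whole length in both views. The jar, spool, dish and wax look unmoved, and the gripper is clear, so I'm handing in.

```bash
python3 -c "
from cell import manip
print(manip.hand_in());print(manip.sense()['t'])"
```

```text
the job is handed in; nothing more can be done
None
the job is handed in; nothing more can be done
```

The batten is in its bay, lying flat between the end blocks, behind the post and against the rear rail. I handed the job in at about 29.5 s.

**What I did:**
- I turned the batten to about 16.5° by pushing its front face with both fingertips.
- I pushed its right end until the left end was behind the post.
- I pushed the right part of the front face until the batten was parallel, then straight in to the rail. The force reading was about 10 N on contact. It was never gripped or lifted.

**Last checks:**
- **Position:** the wrist view from above puts the batten centre at about (-16.7, +9) mm in the bay frame, where flush is x = -16. It is about 0.3° off the rail, and the line between batten and rail looks even from end to end. About 10 mm is free at the left block and 30 mm at the right.
- **Surroundings:** the dish, jar, spool and wax look unmoved by eye; I did not measure them. The awl, edge beveler and tape roll were out of view in the last pictures I viewed.
- **Robot:** the gripper was clear at about 0.17 m height.

**Disagreement:** the side camera's landmark points gave about -2.6° and x ≈ -19 mm. They were also off earlier, giving a batten length of 221 mm here. I trusted the wrist view and the even edge in the enlarged side picture instead. A gap of less than about 1 mm at the left end can't be ruled out.

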